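# Pass the inspected cores down the rocker chute

### The job

The ferrite cores on the viewing pad have passed inspection. Swing the magnifier well clear of the pad, set every core on the funnel-side half of the rocker tray so that its weight tips it down the funnel into the tote, and once all are through swing the magnifier back so that its lens is centred over the pad for the next lot. Do not carry a core past the tray and put it into the funnel or tote by hand, and leave the other things on the plate where they are.

Things in the scene. Friction and masses are not known exactly. Their poses are not given: they have to be found in the camera images.
- pad: Viewing pad: pale grey matt rubber mat 230 x 160 x 3 mm lying on the granite plate (fixed), with a thin black ring (diameter 120 mm) and a small cross at its centre. Origin: centre of its underside, on the plate (z = 0); x along the 230 mm side.
- stand: Magnifier stand (fixed): round grey base 130 mm across, 26 mm high, with a steel post 22 mm thick up to z = 210 mm. Origin: on the plate, on the post's axis, which is the vertical axis the magnifier arm swings about. It is 250 mm from the pad's centre.
- magnifier (a joint): Swing of the magnifier arm about the post, rad, counter-clockwise positive seen from above, free from -2.0 to 2.0. At 0 the arm points along -x of stand (not in general at the pad). A swivel with about 0.4 N m of friction and some damping holds it wherever it is let go. The white arm (18 mm wide, 14 mm high, centre line at z = 210 mm) carries the lens head, 132 mm across and 24 mm high, at z = 196 to 220 mm.
- lens (a point): Centre of the round lens, 250 mm from the post's axis, at z = 210 mm.
- lens_grip (a point): Middle of the black upright grip pin on top of the arm, 150 mm from the post's axis: diameter 16 mm, from the arm's top (z = 217 mm) to z = 272 mm; this point is at z = 250 mm. Pinch it from above, then follow the arc.
- chute: Rocker chute stand (fixed), aluminium: origin on the plate under the tray's pivot; +x points along the flow, from the tray to the funnel. The tray's pivot is at x = 0, z = 215 mm between two cheeks (outer faces at y = +-49 mm, x = -45 to 18 mm, top at z = 227 mm). The stainless funnel's axis is at x = 135 mm, mouth 154 mm across at z = 152 mm, outlet 66 mm across at z = 70 mm. Foot rails at y = +-90 mm, x = -85 to 255 mm, 12 mm high.
- rocker (a joint): Tip of the rocker tray, rad: 0 = level (held there by its counterweight against a stop), 0.62 = funnel end fully down. The weight of one core set 40 to 75 mm to the funnel side of the pivot tips it; the core slides off its slippery pan into the funnel and the tray swings back level by itself.
- tray_load (a point): Point on the upper face of the rocker tray's steel pan, on its centre line, 50 mm to the funnel side of the pivot: where to set a core. At z = 224 mm when level. The pan is 74 mm wide and runs from 45 mm behind the pivot to 95 mm before it, with 6 mm high, 3 mm thick lips along its two sides, a 10 mm wall at the rear and an open funnel end; the counterweight hangs behind. This point moves with the tray.
- tote: Grey plastic tote (fixed) under the funnel, open top, 200 x 150 x 80 mm outside, walls and floor 4 mm. Origin: centre of its underside; x (200 mm) along the flow. Cores land here; they may stay in any attitude.
- core0: Ferrite core: dark grey solid cylinder, diameter 30 mm, 25 mm high, about 85 g, standing on the viewing pad at the start. Origin: centre of one end face (the lower one at the start); z is its axis, pointing to the other end. Four to six of the six cores are present.
- core1: Ferrite core: dark grey solid cylinder, diameter 30 mm, 25 mm high, about 85 g, standing on the viewing pad at the start. Origin: centre of one end face (the lower one at the start); z is its axis, pointing to the other end. Four to six of the six cores are present.
- core2: Ferrite core: dark grey solid cylinder, diameter 30 mm, 25 mm high, about 85 g, standing on the viewing pad at the start. Origin: centre of one end face (the lower one at the start); z is its axis, pointing to the other end. Four to six of the six cores are present.
- core3: Ferrite core: dark grey solid cylinder, diameter 30 mm, 25 mm high, about 85 g, standing on the viewing pad at the start. Origin: centre of one end face (the lower one at the start); z is its axis, pointing to the other end. Four to six of the six cores are present.
- core4: Ferrite core: dark grey solid cylinder, diameter 30 mm, 25 mm high, about 85 g, standing on the viewing pad at the start. Origin: centre of one end face (the lower one at the start); z is its axis, pointing to the other end. Four to six of the six cores are present.
- core5: Ferrite core: dark grey solid cylinder, diameter 30 mm, 25 mm high, about 85 g, standing on the viewing pad at the start. Origin: centre of one end face (the lower one at the start); z is its axis, pointing to the other end. Four to six of the six cores are present.
- gauge_base: Bystander: squat brass height gauge base 90 x 70 x 32 mm with a stub on top. Origin: middle of its underside. Leave it alone.
- lens_cap: Bystander: blue lens cap, 52 mm across, 14 mm high. Origin: middle of its underside. Leave it alone.
- stylus: Bystander: steel probe stylus 62 mm long with a red rubber tip, on a small dark block. Origin: middle of its underside. Leave it alone.
- ring_gauge: Bystander: steel ring gauge, 60 mm across, 18 mm high. Origin: middle of its underside. Leave it alone.
- block_case: Bystander: closed wooden gauge block case 130 x 70 x 31 mm. Origin: middle of its underside. Leave it alone.
- spanner: Bystander: small spanner 130 mm long. Origin: middle of its underside. Leave it alone.

How it is judged:
On the way, in this order (a step that is already met when the one before it is completed fails the run):
1. the magnifier is swung well clear: lens centre at least 150 mm from the pad's centre, seen from above (horizontal distance between lens and pad above 0.15 m), for 0.2 s.
2. every core present lies in the tote (x of core0 in the frame of tote between -0.1 and 0.1 m and y of core0 in the frame of tote between -0.075 and 0.075 m and z of each of core0, core1, core2, core3, core4, core5 in the frame of tote below 0.07 m and x of core1 in the frame of tote between -0.1 and 0.1 m and y of core1 in the frame of tote between -0.075 and 0.075 m and x of core2 in the frame of tote between -0.1 and 0.1 m and y of core2 in the frame of tote between -0.075 and 0.075 m and x of core3 in the frame of tote between -0.1 and 0.1 m and y of core3 in the frame of tote between -0.075 and 0.075 m and x of core4 in the frame of tote between -0.1 and 0.1 m and y of core4 in the frame of tote between -0.075 and 0.075 m and x of core5 in the frame of tote between -0.1 and 0.1 m and y of core5 in the frame of tote between -0.075 and 0.075 m), for 0.3 s.
At the end, for the whole second after the job is handed in: The lens centre stands within 15 mm of the pad's centre seen from above, and still; every core present lies inside the tote; the rocker tray is empty and back level (under 0.1 rad) (all of step 2 and horizontal distance between lens and pad below 0.015 m and velocity of joint magnifier between -0.02 and 0.02 rad/s and value of joint rocker below 0.1 rad); the robot touches nothing.
It fails at once if a core is held by the gripper beyond the tray's open end, over the funnel or tote (more than 100 mm to the funnel side of the tray's pivot) ((contact force between the fingers and core0 above 0.3 N and x of core0 in the frame of chute between 0.1 and 0.27 m and y of core0 in the frame of chute between -0.12 and 0.12 m) or (contact force between the fingers and core1 above 0.3 N and x of core1 in the frame of chute between 0.1 and 0.27 m and y of core1 in the frame of chute between -0.12 and 0.12 m) or (contact force between the fingers and core2 above 0.3 N and x of core2 in the frame of chute between 0.1 and 0.27 m and y of core2 in the frame of chute between -0.12 and 0.12 m) or (contact force between the fingers and core3 above 0.3 N and x of core3 in the frame of chute between 0.1 and 0.27 m and y of core3 in the frame of chute between -0.12 and 0.12 m) or (contact force between the fingers and core4 above 0.3 N and x of core4 in the frame of chute between 0.1 and 0.27 m and y of core4 in the frame of chute between -0.12 and 0.12 m) or (contact force between the fingers and core5 above 0.3 N and x of core5 in the frame of chute between 0.1 and 0.27 m and y of core5 in the frame of chute between -0.12 and 0.12 m)).
It fails at once if a bystander is moved more than 30 mm (distance of any of gauge_base, lens_cap, stylus, ring_gauge, block_case, spanner from where it was at the start of the episode above 0.03 m).
Of core0, core1, core2, core3, core4, core5 only 4 to 6 are there at a start; the rules pass over those that are not, and their reading is None.
At some moment in a run one of core0, core1, core2, core3, core4, core5 may be knocked a few centimetres aside while the robot is not near it.
It also fails if it takes over 210 s, if anything falls off the work surface, if the arm or the gripper's body presses on something with over 40 N, if the wrist force passes 120 N, or if a joint passes its speed limit or range.

### The arm

A 6-joint arm with a two-finger parallel gripper is mounted at the origin on the work surface. World frame = base frame: x ahead of the robot, y to its left, z up, the work surface at z = 0. Lengths are in m, angles in rad, forces in N, time in s.
With the tool pointing down it reaches from about 0.3 to 0.775 m from the base axis. Payload 14.6 kg.
Tool frame: the origin (TCP) lies on the front face of the gripper's body, between the roots of the fingers; the fingertips stand 97 mm ahead of it and the grasp point (between the pads) lies 78 mm ahead of it; z points along the fingers, y is the direction in which the jaws open and shut (so a half turn about z gives the same grasp; the last joint's range is limited). The gripper opens to 94 mm and grips with 3 to 60 N. Pads are 16 mm wide; open, the fingers measure 119 mm over their backs; the gripper's body (75 mm by 177 mm) begins 78 mm behind the grasp point.
Start: joints at [-1.362, 0.3, 1.521, -0, 1.321, -0.067], TCP at [0.15, -0.529, 0.303] pointing down, gripper open.
Joint ranges: [-3.03, 3.03], [-0.79, 2.21], [0.23, 2.52], [-1.04, 4.18], [0, 3.07], [-2.55, 2.55]. Speed limits (rad/s): [2.22, 2.22, 2.57, 3.14, 3.14, 3.14].

### API

Orientations are given as [roll, pitch, yaw] about the fixed x, y, z axes, in that order (R = Rz(yaw) Ry(pitch) Rx(roll)).
In Python, from station import ctrl gives the robot as it stands. The module is installed in compiled form; this text tells all that it offers.
- The arm moves only by the shell command python3 -m pendant 'ROWS' [FORCE]. ROWS is JSON, a list of rows, each an object of numbers: "rx", "ry", "rz": the turn, a rotation vector about the tool's x, y, z each as a share of 4 degrees, from -1 to 1; "tx", "ty", "tz": the shift along the tool's x, y, z each as a share of 0.04 m, from -1 to 1; "grip": the gripper command: -1 is fully open, 1 is shut, values between are in proportion. A call has 1 to 8 rows; each row shifts and turns the pose as measured when the row begins, along the tool's axes as they then stand; what a row does not reach is not made up. A row lasts 1/12 s, in which the tool goes at most 41.7 mm and 7.16 degrees, less where a joint would pass 70% of its speed; a pose out of reach is approached as far as the arm can. A call with a number of a shift or a turn outside -1 to 1 is refused whole. A call with a gripper value outside its range is refused whole. The fingers move at their own pace and stop on an object; FORCE is the grip in N (left out, the last holds). Time passes only in rows, so rows that do not move let the fingers close. It gives the time, the measured TCP pose, the force and the opening at its end, in the units of the state.
- ctrl.get_obs(): the state, without advancing time (a new reading comes with each control period).
- ctrl.camera(name): name is "side" or "top" or "wrist"; returns a dict with "pixels" (384x512x3 uint8, blue, green, red), "fx", "fy", "cx", "cy" (pixels), "world_from_camera" (4x4, takes a point from camera to world coordinates). Camera axes: x right, y up, looking along -z (the intrinsics and any distortion apply to the point x, -y, -z); pixel columns grow to the right and rows downward; lengths in m; the calibration is good to about 2 mm. A picture is of the moment at which its call begins. There is no depth.
- ctrl.hand_in(): hands the job in, once; it reports no verdict.
The state is a dict: "time_s": time; "qpos": joint angles; "joint_vel": joint speeds; "tau": joint torques, N m; "ee_pos": TCP position; "eef_rot": TCP orientation; "force": force on the tool from outside, world axes, zero at the start; "moment": the same for the moment, N m; "grip_width": finger opening in m.
Only numpy, scipy, OpenCV 4.12 (cv2) and the standard library are available. Lean on these libraries where they do the work, as an engineer would, in place of code of your own. Each camera call takes 0.05 s, during which the arm holds its last target.

## Working session

There is one attempt and no reset: what is moved stays moved. The work goes in short steps, Python scripts to look and compute and a shell command to move; the robot and the scene stay as the last step left them, time stands still between calls to the robot, and variables do not carry over. Pictures are saved under pics/ and viewed, and the job is handed in when it is done.

```bash
mkdir -p pics; ls; cat > h.py <<'E'
import cv2,numpy as np
from station import ctrl
def snap(name,fn):
    c=ctrl.camera(name); cv2.imwrite('pics/'+fn,c['pixels']); return c
def ray(c,u,v):
    T=np.array(c['world_from_camera']); d=np.array([(u-c['cx'])/c['fx'],-(v-c['cy'])/c['fy'],-1.])
    return T[:3,3],T[:3,:3]@d
def onz(c,u,v,z):
    o,d=ray(c,u,v); return o+d*(z-o[2])/d[2]
def proj(c,p):
    T=np.array(c['world_from_camera']); q=T[:3,:3].T@(np.array(p)-T[:3,3])
    return c['cx']+c['fx']*q[0]/-q[2], c['cy']-c['fy']*q[1]/-q[2]
E
python3 - <<'E'
from h import *
for n in ['top','side','wrist']:
    c=snap(n,n+'0.png'); print(n,c.keys(),c['fx'],c['cx'],c['cy'],np.round(c['world_from_camera'],3).tolist())
print(ctrl.get_obs())
E
```

```text
pics
top dict_keys(['pixels', 'fx', 'fy', 'cx', 'cy', 'world_from_camera']) 432.09682076884303 257.48265645762035 190.45533083306702 [[0.015, 0.973, -0.231, 0.241], [-1.0, 0.014, -0.007, 0.053], [-0.003, 0.231, 0.973, 1.524], [0.0, 0.0, 0.0, 1.0]]
side dict_keys(['pixels', 'fx', 'fy', 'cx', 'cy', 'world_from_camera']) 477.6170882464601 252.09234288685022 193.69003202845155 [[-0.828, 0.323, -0.458, -0.1], [-0.56, -0.454, 0.693, 1.012], [0.015, 0.83, 0.557, 0.935], [0.0, 0.0, 0.0, 1.0]]
wrist dict_keys(['pixels', 'fx', 'fy', 'cx', 'cy', 'world_from_camera']) 311.1827692218527 253.85953237831376 187.34838434672554 [[0.273, 0.934, 0.23, 0.215], [-0.962, 0.265, 0.064, -0.51], [-0.001, -0.239, 0.971, 0.384], [0.0, 0.0, 0.0, 1.0]]
{'time_s': 0.15, 'qpos': array([-1.36160730e+00,  3.00334119e-01,  1.52142296e+00,  8.48332206e-06,
        1.32067258e+00, -6.66100663e-02]), 'joint_vel': array([-0.00062005, -0.00139751, -0.00041691, -0.0003308 , -0.00029824,
       -0.00167593]), 'tau': array([ 1.19477809e-03, -5.31957257e+01, -3.52822888e+01,  7.08560692e-02,
        2.36534129e-02, -8.22356515e-05]), 'ee_pos': array([ 0.14974497, -0.52911255,  0.30222832]), 'eef_rot': array([-3.14075806e+00, -6.39107194e-05,  2.75796968e-01]), 'force': array([ 0.61519047,  0.3046056 , -0.2764025 ]), 'moment': array([-0.03913527, -0.01375483, -0.01351196]), 'grip_width': 0.09411177635963695}
```

View pics/top0.png

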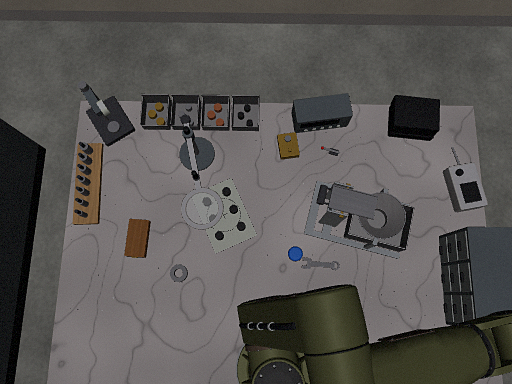

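View pics/side0.png

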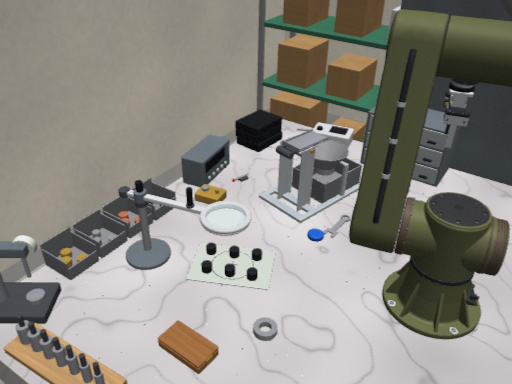

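View pics/wrist0.png

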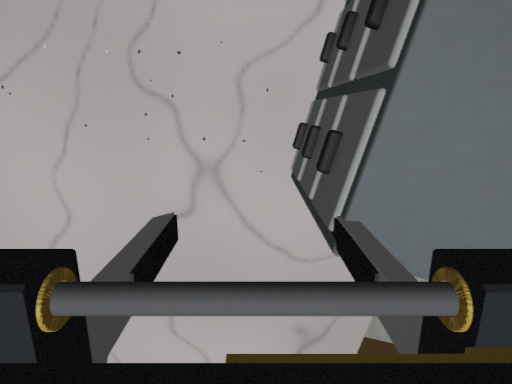

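The top view shows the post at about (197,150), the lens at (203,208), the pad at about (229,215) and the tray at about (345,200). The side view shows six cores on the pad. I'll enlarge both.

```bash
python3 - <<'E'
from h import *
a=cv2.imread('pics/top0.png'); b=cv2.imread('pics/side0.png')
cv2.imwrite('pics/t0z.png',cv2.resize(a[110:270,165:295],None,fx=4.5,fy=3.75*0+3.7,interpolation=3)[:, :800])
cv2.imwrite('pics/t0z2.png',cv2.resize(a[170:265,295:425],None,fx=6,fy=6,interpolation=3))
cv2.imwrite('pics/s0z.png',cv2.resize(b[170:295,115:290],None,fx=4.5,fy=4.5,interpolation=3))
E
```

```text
(no output)
```

View pics/t0z.png

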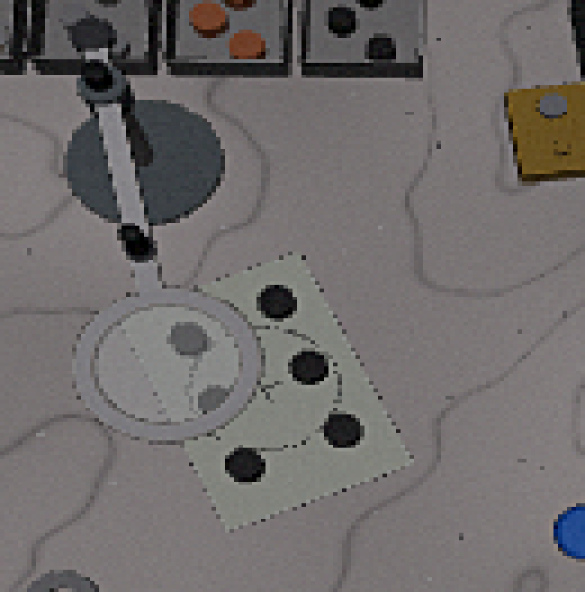

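View pics/t0z2.png

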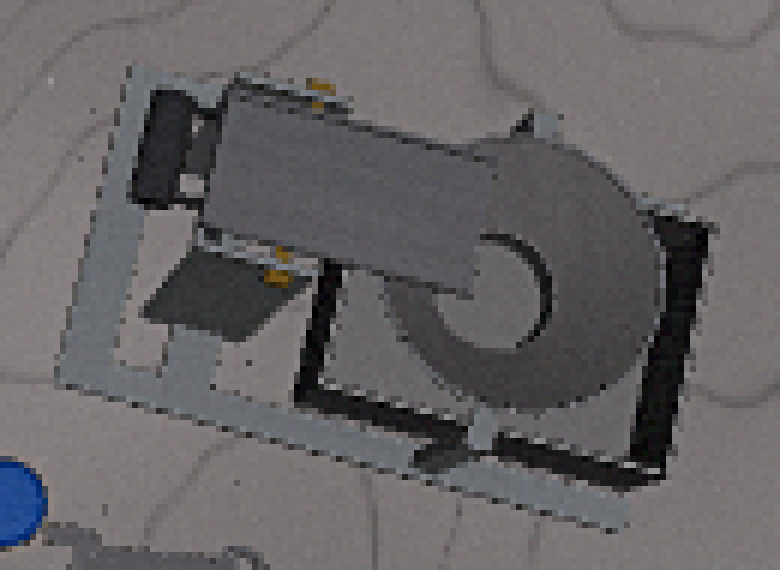

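View pics/s0z.png

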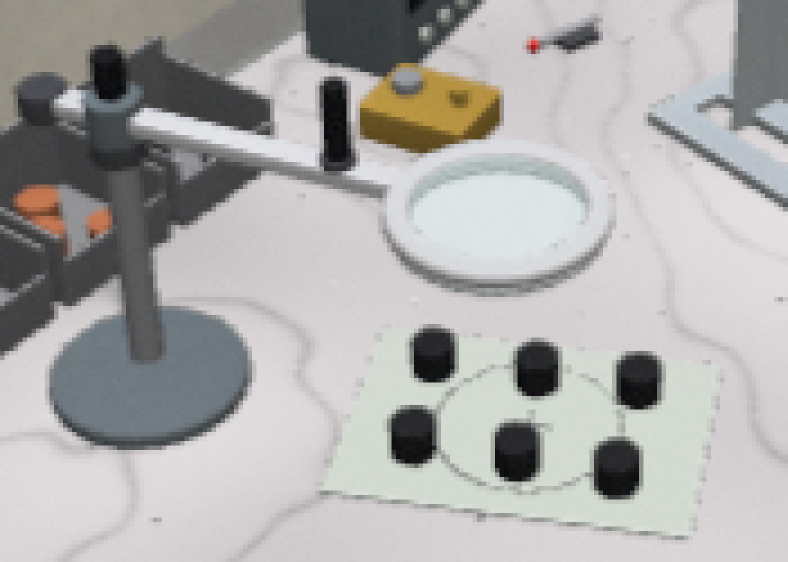

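```bash
python3 - <<'E'
from h import *
C={n:ctrl.camera(n) for n in('top','side')}
t=C['top'];s=C['side']
def p(l,c,u,v,z): print(l,np.round(onz(c,u,v,z),4))
f=lambda x,y:(165+x/4.5,110+y/3.7)
g=lambda x,y:(115+x/4.5,170+y/4.5)
k=lambda x,y:(295+x/6,170+y/6)
p('cross',t,*f(267,390),.003);p('cross side',s,*g(533,427),.003)
for q in[(298,252),(413,462),(232,530)]:p('padcorner',t,*f(*q),.003)
for q in[(380,325),(720,367),(690,538),(322,492)]:p('padcorner S',s,*g(*q),.003)
p('base',t,*f(145,162),.026);p('base S',s,*g(150,372),.026)
p('post',s,*g(108,50),.245)
p('lens',t,*f(168,364),.214);p('lens S',s,*g(498,213),.214)
p('pin top',t,*f(128,233),.272);p('pin top S',s,*g(334,82),.272)
for q in[(222,92),(495,160),(473,297),(203,230)]:p('tray',t,*k(*q),.228)
for n,(x0,y0,x1,y1),z in(('top',(195,170,262,258),.028),('side',(180,230,280,285),.0155)):
    c=C[n];im=c['pixels'][y0:y1,x0:x1]
    m=(im.max(2)<60).astype(np.uint8)
    N,L,S,G=cv2.connectedComponentsWithStats(m)
    for i in range(1,N):
        if S[i][4]>15:
            u,v=G[i]+[x0,y0];print(n,S[i][4],round(u,1),round(v,1),np.round(onz(c,u,v,z),4))
E
```

```text
cross [0.5089 0.1804 0.003 ]
cross side [0.505  0.1864 0.003 ]
padcorner [0.647  0.1598 0.003 ]
padcorner [0.4409 0.0635 0.003 ]
padcorner [0.3743 0.2032 0.003 ]
padcorner S [0.6487 0.1638 0.003 ]
padcorner S [0.4381 0.0685 0.003 ]
padcorner S [0.3705 0.2116 0.003 ]
padcorner S [0.5764 0.308  0.003 ]
base [0.7306 0.2846 0.026 ]
base S [0.7203 0.3053 0.026 ]
post [0.7488 0.2788 0.245 ]
lens [0.4927 0.2313 0.214 ]
lens S [0.4874 0.2419 0.214 ]
pin top [0.5896 0.255  0.272 ]
pin top S [0.5887 0.2583 0.272 ]
tray [ 0.5683 -0.1681  0.228 ]
tray [ 0.5344 -0.3068  0.228 ]
tray [ 0.4633 -0.2922  0.228 ]
tray [ 0.4958 -0.1567  0.228 ]
top 33 196.5 176.2 [0.6458 0.2829 0.028 ]
top 59 226.1 191.2 [0.5918 0.1748 0.028 ]
top 60 233.3 208.9 [0.5282 0.1475 0.028 ]
top 61 240.6 225.9 [0.4682 0.1203 0.028 ]
top 61 219.0 235.3 [0.4342 0.1945 0.028 ]
side 86 210.9 248.8 [0.5919 0.1794 0.0155]
side 86 233.9 251.9 [0.5284 0.1517 0.0155]
side 89 256.2 254.5 [0.4686 0.1237 0.0155]
side 97 206.2 266.6 [0.5553 0.2473 0.0155]
side 97 229.1 270.2 [0.4939 0.2222 0.0155]
side 102 251.6 273.8 [0.4345 0.1978 0.0155]
```

```bash
cat >> h.py <<'E'
def d(x,y,z,yawdeg):
    o=ctrl.get_obs(); p=o['ee_pos']; r,pt,ps=o['eef_rot']
    from scipy.spatial.transform import Rotation as R
    M=R.from_euler('xyz',o['eef_rot']).as_matrix()
    s=M.T@(np.array([x,y,z])-p)/.04
    T=R.from_euler('xyz',[np.pi,0,np.radians(yawdeg)]).as_matrix()
    rv=np.degrees(R.from_matrix(M.T@T).as_rotvec())/4
    print('t',round(o['time_s'],2),'pos',np.round(p,4),'yaw',round(np.degrees(ps),2),'w',round(o['grip_width'],4),'F',np.round(o['force'],1),'j6',round(o['qpos'][5],2))
    print('shift total (shares)',np.round(s,2),'turn',np.round(rv,2))
E
python3 -m pendant '[{"tz":-1},{"tz":-1},{"tz":-1},{"tx":0.7,"ty":-0.7},{"tx":0.7,"ty":-0.7},{"tx":0.7,"ty":-0.7},{"tx":0.7,"ty":-0.7},{"tx":0.7,"ty":-0.7}]'
python3 -m pendant '[{"tx":0.7,"ty":-0.7},{"tx":0.7,"ty":-0.7},{"tx":0.7,"ty":-0.7},{"tx":0.7,"ty":-0.7},{"tx":0.7,"ty":-0.7},{"tx":0.7,"ty":-0.7},{"tx":0.7,"ty":-0.7},{"tx":0.7,"ty":-0.7}]'
python3 -c "
from h import *
d(.589,.257,.42,191.4)"
```

```text
t 0.25 pos [ 0.1498 -0.5292  0.3024] yaw 15.8 w 0.094 F [-0.1  0.5  0.4] j6 -0.07
shift total (shares) [ 15.92 -15.92  -2.93] turn [ 0.00e+00 -1.00e-02 -4.39e+01]$[0]: bad value
$[0]: bad value
```

```bash
python3 -m pendant '[{"rx":0,"ry":0,"rz":0,"tx":0,"ty":0,"tz":-1,"grip":-1}]'; python3 -m pendant '[{"tz":-1,"grip":-1}]'; python3 -m pendant '[{"tx":0,"ty":0,"tz":-1,"rx":0,"ry":0,"rz":0}]'
```

```text
time_s: 0.33
ee_pos: [0.1495, -0.528, 0.3362]
eef_rot: [-3.13, -0.001, 0.276]
force: [0.4, 1.5, -0.5]
grip_width: 0.0942$[0]: bad value
$[0]: bad value
```

```bash
python3 -m pendant '[{"rx":0,"ry":0,"rz":0,"tx":0,"ty":0,"tz":-1,"grip":-1},{"rx":0,"ry":0,"rz":0,"tx":0,"ty":0,"tz":-1,"grip":-1},{"rx":0,"ry":0,"rz":0,"tx":0.7,"ty":-0.7,"tz":0,"grip":-1},{"rx":0,"ry":0,"rz":0,"tx":0.7,"ty":-0.7,"tz":0,"grip":-1},{"rx":0,"ry":0,"rz":0,"tx":0.7,"ty":-0.7,"tz":0,"grip":-1},{"rx":0,"ry":0,"rz":0,"tx":0.7,"ty":-0.7,"tz":0,"grip":-1},{"rx":0,"ry":0,"rz":0,"tx":0.7,"ty":-0.7,"tz":0,"grip":-1},{"rx":0,"ry":0,"rz":0,"tx":0.7,"ty":-0.7,"tz":0,"grip":-1}]'
python3 -m pendant '[{"rx":0,"ry":0,"rz":0,"tx":0.7,"ty":-0.7,"tz":0,"grip":-1},{"rx":0,"ry":0,"rz":0,"tx":0.7,"ty":-0.7,"tz":0,"grip":-1},{"rx":0,"ry":0,"rz":0,"tx":0.7,"ty":-0.7,"tz":0,"grip":-1},{"rx":0,"ry":0,"rz":0,"tx":0.7,"ty":-0.7,"tz":0,"grip":-1},{"rx":0,"ry":0,"rz":0,"tx":0.7,"ty":-0.7,"tz":0,"grip":-1},{"rx":0,"ry":0,"rz":0,"tx":0.7,"ty":-0.7,"tz":0,"grip":-1},{"rx":0,"ry":0,"rz":0,"tx":0.7,"ty":-0.7,"tz":0,"grip":-1},{"rx":0,"ry":0,"rz":0,"tx":0.7,"ty":-0.7,"tz":0,"grip":-1}]'
python3 -c "
from h import *
d(.589,.257,.42,191.4)"
```

```text
time_s: 1.0
ee_pos: [0.2662, -0.3188, 0.4278]
eef_rot: [-3.141, -0.001, 0.267]
force: [0.9, 0.3, 0.7]
grip_width: 0.0941
time_s: 1.67
ee_pos: [0.426, -0.0278, 0.4296]
eef_rot: [3.139, -0.005, 0.265]
force: [0.5, -1.4, -0.4]
grip_width: 0.0943
t 1.67 pos [ 0.426  -0.0278  0.4296] yaw 15.16 w 0.0943 F [ 0.5 -1.4 -0.4] j6 1.16
shift total (shares) [ 5.79 -5.81  0.25] turn [  0.11   0.06 -44.06]
```

```bash
python3 -m pendant '[{"rx":0,"ry":0,"rz":0,"tx":0.7,"ty":-0.7,"tz":0,"grip":-1},{"rx":0,"ry":0,"rz":0,"tx":0.7,"ty":-0.7,"tz":0,"grip":-1},{"rx":0,"ry":0,"rz":0,"tx":0.7,"ty":-0.7,"tz":0,"grip":-1},{"rx":0,"ry":0,"rz":0,"tx":0.7,"ty":-0.7,"tz":0,"grip":-1},{"rx":0,"ry":0,"rz":0,"tx":0.7,"ty":-0.7,"tz":0,"grip":-1},{"rx":0,"ry":0,"rz":0,"tx":0.7,"ty":-0.7,"tz":0,"grip":-1},{"rx":0,"ry":0,"rz":-1,"tx":0,"ty":0,"tz":0,"grip":-1},{"rx":0,"ry":0,"rz":-1,"tx":0,"ty":0,"tz":0,"grip":-1}]'
R='[{"rx":0,"ry":0,"rz":-1,"tx":0,"ty":0,"tz":0,"grip":-1}]'; python3 -c "
from h import *
d(.589,.257,.42,191.4)"
```

```text
time_s: 2.33
ee_pos: [0.5486, 0.1981, 0.4266]
eef_rot: [3.138, -0.002, 0.414]
force: [0.5, 0.1, 0.4]
grip_width: 0.0938
t 2.33 pos [0.5486 0.1981 0.4266] yaw 23.69 w 0.0938 F [0.5 0.1 0.4] j6 1.44
shift total (shares) [ 1.52 -0.94  0.17] turn [ 4.000e-02  6.000e-02 -4.193e+01]
```

```bash
python3 -m pendant '[{"rx":0,"ry":0,"rz":-1,"tx":0,"ty":0,"tz":0,"grip":-1},{"rx":0,"ry":0,"rz":-1,"tx":0,"ty":0,"tz":0,"grip":-1},{"rx":0,"ry":0,"rz":-1,"tx":0,"ty":0,"tz":0,"grip":-1},{"rx":0,"ry":0,"rz":-1,"tx":0,"ty":0,"tz":0,"grip":-1},{"rx":0,"ry":0,"rz":-1,"tx":0,"ty":0,"tz":0,"grip":-1},{"rx":0,"ry":0,"rz":-1,"tx":0,"ty":0,"tz":0,"grip":-1},{"rx":0,"ry":0,"rz":-1,"tx":0,"ty":0,"tz":0,"grip":-1},{"rx":0,"ry":0,"rz":-1,"tx":0,"ty":0,"tz":0,"grip":-1}]'
python3 -m pendant '[{"rx":0,"ry":0,"rz":-1,"tx":0,"ty":0,"tz":0,"grip":-1},{"rx":0,"ry":0,"rz":-1,"tx":0,"ty":0,"tz":0,"grip":-1},{"rx":0,"ry":0,"rz":-1,"tx":0,"ty":0,"tz":0,"grip":-1},{"rx":0,"ry":0,"rz":-1,"tx":0,"ty":0,"tz":0,"grip":-1},{"rx":0,"ry":0,"rz":-1,"tx":0,"ty":0,"tz":0,"grip":-1},{"rx":0,"ry":0,"rz":-1,"tx":0,"ty":0,"tz":0,"grip":-1},{"rx":0,"ry":0,"rz":-1,"tx":0,"ty":0,"tz":0,"grip":-1},{"rx":0,"ry":0,"rz":-1,"tx":0,"ty":0,"tz":0,"grip":-1}]'
python3 -m pendant '[{"rx":0,"ry":0,"rz":-1,"tx":0,"ty":0,"tz":0,"grip":-1},{"rx":0,"ry":0,"rz":-1,"tx":0,"ty":0,"tz":0,"grip":-1},{"rx":0,"ry":0,"rz":-1,"tx":0,"ty":0,"tz":0,"grip":-1},{"rx":0,"ry":0,"rz":-1,"tx":0,"ty":0,"tz":0,"grip":-1},{"rx":0,"ry":0,"rz":-1,"tx":0,"ty":0,"tz":0,"grip":-1},{"rx":0,"ry":0,"rz":-1,"tx":0,"ty":0,"tz":0,"grip":-1},{"rx":0,"ry":0,"rz":-1,"tx":0,"ty":0,"tz":0,"grip":-1},{"rx":0,"ry":0,"rz":-1,"tx":0,"ty":0,"tz":0,"grip":-1}]'
python3 -m pendant '[{"rx":0,"ry":0,"rz":-1,"tx":0,"ty":0,"tz":0,"grip":-1},{"rx":0,"ry":0,"rz":-1,"tx":0,"ty":0,"tz":0,"grip":-1},{"rx":0,"ry":0,"rz":-1,"tx":0,"ty":0,"tz":0,"grip":-1},{"rx":0,"ry":0,"rz":-1,"tx":0,"ty":0,"tz":0,"grip":-1},{"rx":0,"ry":0,"rz":-1,"tx":0,"ty":0,"tz":0,"grip":-1},{"rx":0,"ry":0,"rz":-1,"tx":0,"ty":0,"tz":0,"grip":-1},{"rx":0,"ry":0,"rz":-1,"tx":0,"ty":0,"tz":0,"grip":-1},{"rx":0,"ry":0,"rz":-1,"tx":0,"ty":0,"tz":0,"grip":-1}]'
python3 -m pendant '[{"rx":0,"ry":0,"rz":-1,"tx":0,"ty":0,"tz":0,"grip":-1},{"rx":0,"ry":0,"rz":-1,"tx":0,"ty":0,"tz":0,"grip":-1},{"rx":0,"ry":0,"rz":-1,"tx":0,"ty":0,"tz":0,"grip":-1},{"rx":0,"ry":0,"rz":-1,"tx":0,"ty":0,"tz":0,"grip":-1},{"rx":0,"ry":0,"rz":-1,"tx":0,"ty":0,"tz":0,"grip":-1},{"rx":0,"ry":0,"rz":-1,"tx":0,"ty":0,"tz":0,"grip":-1},{"rx":0,"ry":0,"rz":-1,"tx":0,"ty":0,"tz":0,"grip":-1},{"rx":0,"ry":0,"rz":-1,"tx":0,"ty":0,"tz":0,"grip":-1}]'
python3 -c "
from h import *
d(.589,.257,.42,191.4)
snap('wrist','w1.png')"
```

```text
time_s: 3.0
ee_pos: [0.549, 0.2003, 0.4233]
eef_rot: [-3.141, 0.005, 1.004]
force: [-0.8, 0.3, -0.9]
grip_width: 0.0941
time_s: 3.67
ee_pos: [0.549, 0.2003, 0.422]
eef_rot: [-3.136, 0.004, 1.591]
force: [-0.7, 0.1, -0.4]
grip_width: 0.0939
time_s: 4.33
ee_pos: [0.5489, 0.2003, 0.4206]
eef_rot: [-3.132, -0.0, 2.179]
force: [-0.4, -0.2, 0.1]
grip_width: 0.0939
time_s: 5.0
ee_pos: [0.5489, 0.2003, 0.4192]
eef_rot: [-3.132, -0.008, 2.767]
force: [-0.2, 0.0, -0.5]
grip_width: 0.0942
time_s: 5.67
ee_pos: [0.5489, 0.2003, 0.4179]
eef_rot: [-3.138, -0.014, -2.929]
force: [-0.7, 0.3, 0.0]
grip_width: 0.0939
t 5.67 pos [0.5489 0.2003 0.4179] yaw -167.82 w 0.0939 F [-0.7  0.3  0. ] j6 -1.5
shift total (shares) [-1.28  1.17 -0.08] turn [-0.06 -0.2   0.19]
```

View pics/w1.png

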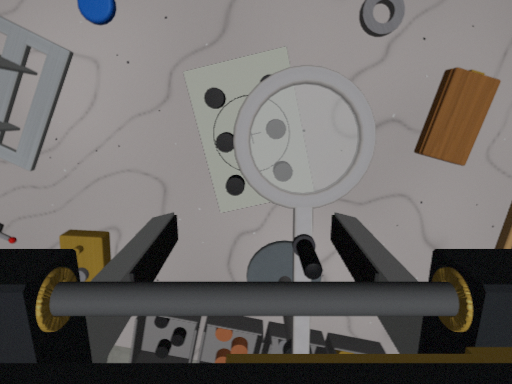

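The wrist view shows the lens centred at about (305,137) and the pin from its foot at (303,243) to its top at (314,272).

```bash
python3 -c "
from h import *
c=ctrl.camera('wrist')
print(onz(c,314,271,.272),onz(c,303,243,.219),onz(c,305,137,.215),onz(c,254,133,.003))
d(.589,.257,.34,191.4)"
```

```text
[0.58982591 0.25953275 0.272     ] [0.58865776 0.25832621 0.219     ] [0.48999328 0.23516796 0.215     ] [0.50804985 0.1910896  0.003     ]
t 5.77 pos [0.5489 0.2003 0.4179] yaw -167.95 w 0.0936 F [-0.5 -0.3 -1. ] j6 -1.49
shift total (shares) [-1.3   1.18  1.92] turn [-0.06 -0.2   0.16]
```

```bash
python3 -m pendant '[{"rx":-0.06,"ry":-0.2,"rz":0.16,"tx":-0.65,"ty":0.6,"tz":0,"grip":-1},{"rx":0,"ry":0,"rz":0,"tx":-0.7,"ty":0.6,"tz":0,"grip":-1},{"rx":0,"ry":0,"rz":0,"tx":0,"ty":0,"tz":0,"grip":-1}]' 30
python3 -c "
from h import *
d(.589,.258,.328,191.4)"
```

```text
time_s: 6.02
ee_pos: [0.5932, 0.2591, 0.4164]
eef_rot: [3.142, -0.002, -2.954]
force: [0.3, -0.6, -0.9]
grip_width: 0.094
t 6.02 pos [0.5932 0.2591 0.4164] yaw -169.24 w 0.094 F [ 0.3 -0.6 -0.9] j6 -1.4
shift total (shares) [ 0.11 -0.01  2.21] turn [ 0.   -0.02 -0.16]
```

```bash
python3 -m pendant '[{"rx":0,"ry":0,"rz":-0.1,"tx":0.1,"ty":0,"tz":0.8,"grip":-1},{"rx":0,"ry":0,"rz":0,"tx":0,"ty":0,"tz":0.8,"grip":-1},{"rx":0,"ry":0,"rz":0,"tx":0,"ty":0,"tz":0.6,"grip":-1},{"rx":0,"ry":0,"rz":0,"tx":0,"ty":0,"tz":0,"grip":0.7},{"rx":0,"ry":0,"rz":0,"tx":0,"ty":0,"tz":0,"grip":1},{"rx":0,"ry":0,"rz":0,"tx":0,"ty":0,"tz":0,"grip":1},{"rx":0,"ry":0,"rz":0,"tx":0,"ty":0,"tz":0,"grip":1},{"rx":0,"ry":0,"rz":0,"tx":0,"ty":0,"tz":0,"grip":1}]' 30
python3 -m pendant '[{"rx":0,"ry":0,"rz":0,"tx":0,"ty":0,"tz":0,"grip":1},{"rx":0,"ry":0,"rz":0,"tx":0,"ty":0,"tz":0,"grip":1},{"rx":0,"ry":0,"rz":0,"tx":0,"ty":0,"tz":0,"grip":1}]'
python3 -c "
from h import *
d(.589,.258,.328,191.4)
snap('side','s1.png')"
```

```text
time_s: 6.68
ee_pos: [0.5902, 0.2598, 0.3286]
eef_rot: [3.141, 0.002, -2.961]
force: [0.2, 0.1, -0.6]
grip_width: 0.0639
time_s: 6.93
ee_pos: [0.5906, 0.2598, 0.332]
eef_rot: [3.14, 0.007, -2.962]
force: [-0.0, 0.0, 0.7]
grip_width: 0.0438
t 6.93 pos [0.5906 0.2598 0.332 ] yaw -169.68 w 0.0438 F [-0.   0.   0.7] j6 -1.39
shift total (shares) [ 0.05 -0.04  0.1 ] turn [ 0.02  0.1  -0.27]
```

View pics/s1.png

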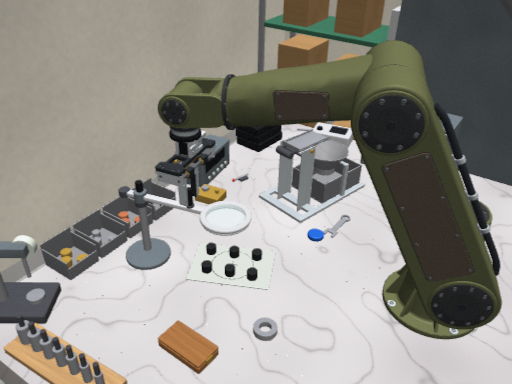

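The pin at (188,190) stands between the closing fingers.

```bash
python3 -m pendant '[{"rx":0,"ry":0,"rz":0,"tx":0,"ty":0,"tz":0.05,"grip":1},{"rx":0,"ry":0,"rz":0,"tx":0,"ty":0,"tz":0.05,"grip":1},{"rx":0,"ry":0,"rz":0,"tx":0,"ty":0,"tz":0,"grip":1},{"rx":0,"ry":0,"rz":0,"tx":0,"ty":0,"tz":0,"grip":1},{"rx":0,"ry":0,"rz":0,"tx":0,"ty":0,"tz":0,"grip":1},{"rx":0,"ry":0,"rz":0,"tx":0,"ty":0,"tz":0,"grip":1},{"rx":0,"ry":0,"rz":0,"tx":0,"ty":0,"tz":0,"grip":1}]'
python3 -c "
from h import *
d(.589,.258,.328,191.4)"
```

```text
time_s: 7.57
ee_pos: [0.5906, 0.2596, 0.3279]
eef_rot: [3.141, 0.007, -2.962]
force: [0.3, 0.0, -0.1]
grip_width: 0.0154
t 7.57 pos [0.5906 0.2596 0.3279] yaw -169.7 w 0.0154 F [ 0.3  0.  -0.1] j6 -1.39
shift total (shares) [ 0.05 -0.03 -0.  ] turn [ 0.01  0.1  -0.27]
```

Pinched at 15.4 mm. Next I follow the arc clockwise.

```bash
python3 -m pendant '[{"rx":0,"ry":0,"rz":1,"tx":-0.01,"ty":0.26,"tz":0,"grip":1},{"rx":0,"ry":0,"rz":1,"tx":-0.01,"ty":0.26,"tz":0,"grip":1},{"rx":0,"ry":0,"rz":1,"tx":-0.01,"ty":0.26,"tz":0,"grip":1},{"rx":0,"ry":0,"rz":1,"tx":-0.01,"ty":0.26,"tz":0,"grip":1}]'
python3 -c "
from h import *
d(.629,.393,.328,135)"
```

```text
time_s: 7.9
ee_pos: [0.588, 0.2996, 0.3279]
eef_rot: [-3.14, 0.001, 3.031]
force: [-3.1, -3.0, 0.9]
grip_width: 0.0154
t 7.9 pos [0.588  0.2996 0.3279] yaw 173.67 w 0.0154 F [-3.1 -3.   0.9] j6 -1.04
shift total (shares) [-0.76  2.43 -0.01] turn [-0.02  0.02  9.67]
```

```bash
python3 -m pendant '[{"rx":0,"ry":0,"rz":1,"tx":-0.02,"ty":0.26,"tz":0,"grip":1},{"rx":0,"ry":0,"rz":1,"tx":-0.02,"ty":0.26,"tz":0,"grip":1},{"rx":0,"ry":0,"rz":1,"tx":-0.01,"ty":0.26,"tz":0,"grip":1},{"rx":0,"ry":0,"rz":1,"tx":-0.01,"ty":0.26,"tz":0,"grip":1},{"rx":0,"ry":0,"rz":1,"tx":-0.01,"ty":0.26,"tz":0,"grip":1},{"rx":0,"ry":0,"rz":1,"tx":-0.01,"ty":0.26,"tz":0,"grip":1}]'
python3 -c "
from h import *
d(.629,.393,.328,135)"
```

```text
time_s: 8.4
ee_pos: [0.6058, 0.3619, 0.3279]
eef_rot: [-3.134, -0.006, 2.593]
force: [-3.0, -1.7, 2.7]
grip_width: 0.0152
t 8.4 pos [0.6058 0.3619 0.3279] yaw 148.57 w 0.0152 F [-3.  -1.7  2.7] j6 -0.54
shift total (shares) [-0.09  0.97 -0.01] turn [-0.12 -0.07  3.39]
```

```bash
python3 -m pendant '[{"rx":0,"ry":0,"rz":1,"tx":-0.02,"ty":0.26,"tz":0,"grip":1},{"rx":0,"ry":0,"rz":1,"tx":-0.02,"ty":0.26,"tz":0,"grip":1},{"rx":0,"ry":0,"rz":1,"tx":-0.01,"ty":0.26,"tz":0,"grip":1},{"rx":0,"ry":0,"rz":0,"tx":0,"ty":0,"tz":0,"grip":1},{"rx":0,"ry":0,"rz":0,"tx":0,"ty":0,"tz":0,"grip":-0.3},{"rx":0,"ry":0,"rz":0,"tx":0,"ty":0,"tz":0,"grip":-0.3},{"rx":0,"ry":0,"rz":0,"tx":0,"ty":0,"tz":0,"grip":-0.3},{"rx":0,"ry":0,"rz":0,"tx":0,"ty":0,"tz":0,"grip":-0.3}]'
python3 -c "
from h import *
d(.629,.393,.328,135);snap('top','t2.png')"
```

```text
time_s: 9.07
ee_pos: [0.6245, 0.3895, 0.327]
eef_rot: [-3.131, -0.007, 2.378]
force: [0.1, -0.1, 0.5]
grip_width: 0.0388
t 9.07 pos [0.6245 0.3895 0.327 ] yaw 136.23 w 0.0388 F [ 0.1 -0.1  0.5] j6 -0.3
shift total (shares) [-0.02  0.14 -0.03] turn [-0.15 -0.1   0.31]
```

View pics/t2.png

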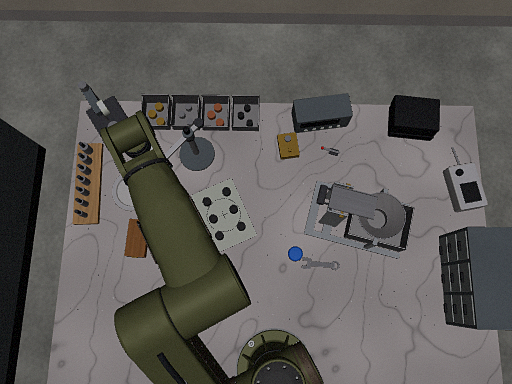

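The lens now lies near (120,190) in the top view, well away from the pad. All six cores are visible on the pad.

```bash
cat >> h.py <<'E'
def cores(n,z=None,show=True):
    c=ctrl.camera(n); im=c['pixels']
    g=im.astype(int); 
    m=(im.max(2)<(60)).astype(np.uint8)
    N,L,S,G=cv2.connectedComponentsWithStats(m); out=[]
    if z is None: z={'top':.0215,'side':.0155,'wrist':.028}[n]
    for i in range(1,N):
        u,v=G[i]; p=onz(c,u,v,z)
        if S[i][4]>25 and S[i][4]<2500 and .34<p[0]<.68 and .03<p[1]<.34:
            out.append(p); print(n,S[i][4],S[i][2:4],np.round([u,v],1),np.round(p,4))
    return c,out
E
python3 -m pendant '[{"rx":0,"ry":0,"rz":0,"tx":0,"ty":0,"tz":-1,"grip":-1},{"rx":0,"ry":0,"rz":0,"tx":0,"ty":0,"tz":-1,"grip":-1},{"rx":0,"ry":0,"rz":0,"tx":0,"ty":0,"tz":-0.5,"grip":-1},{"rx":0,"ry":0,"rz":0,"tx":0,"ty":-1,"tz":0,"grip":-1},{"rx":0,"ry":0,"rz":0,"tx":0,"ty":-1,"tz":0,"grip":-1}]'
python3 -c "
from h import *
cores('top');cores('side')
d(.5,.15,.40,76.5)"
```

```text
time_s: 9.53
ee_pos: [0.5843, 0.3444, 0.4255]
eef_rot: [-3.126, -0.009, 2.382]
force: [1.4, 1.1, -0.7]
grip_width: 0.0761
top 59 [9 9] [226.1 191.2] [0.5933 0.1753 0.0215]
top 59 [8 9] [206.6 201.2] [0.5559 0.2437 0.0215]
top 60 [9 9] [233.3 208.9] [0.5294 0.1479 0.0215]
top 59 [9 9] [213.  218.4] [0.4943 0.2184 0.0215]
top 60 [8 9] [240.5 225.9] [0.4691 0.1209 0.0215]
side 85 [ 9 11] [210.8 248.9] [0.5919 0.1797 0.0155]
side 86 [ 9 11] [233.9 251.9] [0.5284 0.1517 0.0155]
side 88 [ 9 12] [256.2 254.6] [0.4685 0.1239 0.0155]
side 96 [10 12] [206.1 266.7] [0.5553 0.2476 0.0155]
side 96 [ 9 12] [229.1 270.3] [0.4937 0.2223 0.0155]
side 97 [10 12] [251.6 273.9] [0.4341 0.1984 0.0155]
t 9.63 pos [0.581  0.3411 0.4258] yaw 136.36 w 0.0838 F [0.6 0.4 0.4] j6 -0.33
shift total (shares) [-1.84 -4.84  0.73] turn [-0.35  0.02 14.96]
```

```bash
python3 -m pendant '[{"rx":-0.3,"ry":0,"rz":0,"tx":-0.37,"ty":-0.9,"tz":0,"grip":-1},{"rx":0,"ry":0,"rz":0,"tx":-0.37,"ty":-0.9,"tz":0,"grip":-1},{"rx":0,"ry":0,"rz":0,"tx":-0.37,"ty":-0.9,"tz":0,"grip":-1},{"rx":0,"ry":0,"rz":0,"tx":-0.37,"ty":-0.9,"tz":0,"grip":-1},{"rx":0,"ry":0,"rz":0,"tx":-0.37,"ty":-0.9,"tz":0,"grip":-1},{"rx":0,"ry":0,"rz":1,"tx":0,"ty":0,"tz":0,"grip":-1},{"rx":0,"ry":0,"rz":1,"tx":0,"ty":0,"tz":0,"grip":-1},{"rx":0,"ry":0,"rz":1,"tx":0,"ty":0,"tz":0,"grip":-1}]'
python3 -m pendant '[{"rx":0,"ry":0,"rz":1,"tx":0,"ty":0,"tz":0,"grip":-1},{"rx":0,"ry":0,"rz":1,"tx":0,"ty":0,"tz":0,"grip":-1},{"rx":0,"ry":0,"rz":1,"tx":0,"ty":0,"tz":0,"grip":-1},{"rx":0,"ry":0,"rz":1,"tx":0,"ty":0,"tz":0,"grip":-1},{"rx":0,"ry":0,"rz":1,"tx":0,"ty":0,"tz":0,"grip":-1},{"rx":0,"ry":0,"rz":1,"tx":0,"ty":0,"tz":0,"grip":-1}]'
python3 -m pendant '[{"rx":0,"ry":0,"rz":1,"tx":0,"ty":0,"tz":0,"grip":-1},{"rx":0,"ry":0,"rz":1,"tx":0,"ty":0,"tz":0,"grip":-1},{"rx":0,"ry":0,"rz":1,"tx":0,"ty":0,"tz":0,"grip":-1},{"rx":0,"ry":0,"rz":1,"tx":0,"ty":0,"tz":0,"grip":-1},{"rx":0,"ry":0,"rz":0,"tx":0,"ty":0,"tz":0,"grip":-1}]'
python3 -c "
from h import *
c,_=cores('wrist',.022);cv2.imwrite('pics/w3.png',c['pixels'])
d(.5,.15,.40,76.5)"
```

```text
time_s: 10.3
ee_pos: [0.5074, 0.1527, 0.4235]
eef_rot: [-3.138, -0.011, 2.169]
force: [0.7, 0.3, 1.0]
grip_width: 0.0941
time_s: 10.8
ee_pos: [0.5081, 0.1521, 0.427]
eef_rot: [-3.14, -0.009, 1.73]
force: [0.3, 1.1, 0.4]
grip_width: 0.0941
time_s: 11.22
ee_pos: [0.5089, 0.1524, 0.4293]
eef_rot: [-3.14, -0.01, 1.435]
force: [-0.3, -0.7, 0.2]
grip_width: 0.0939
wrist 299 [19 20] [277.   92.8] [0.5551 0.247  0.022 ]
wrist 268 [18 19] [239.3 115.3] [0.4939 0.2219 0.022 ]
wrist 290 [20 19] [204.2 135.8] [0.4352 0.1986 0.022 ]
wrist 288 [19 18] [306.1 134.4] [0.5926 0.1793 0.022 ]
wrist 273 [18 20] [268.  157.3] [0.5295 0.1519 0.022 ]
wrist 270 [17 20] [233.1 179.2] [0.4696 0.1242 0.022 ]
t 11.27 pos [0.5089 0.1524 0.4293] yaw 82.45 w 0.0941 F [-0.5  0.1  0.6] j6 0.35
shift total (shares) [-0.1  -0.21  0.73] turn [-0.03 -0.14  1.49]
```

View pics/w3.png

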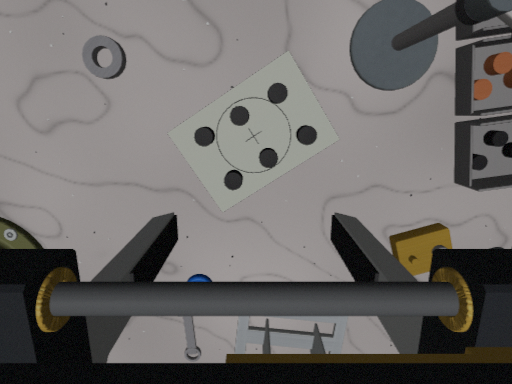

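The wrist view shows the six cores at roughly (277,93), (239,115), (204,136), (306,134), (268,157) and (233,179). The wrist and side positions agree to 1 mm. The top camera reads about 3.5 mm low in y. I'll pick the (.4695,.124) core first.

```bash
python3 -c "
from h import *
c=ctrl.camera('wrist');print(onz(c,254,135.5,.003))
d(.4695,.124,.108,76.5)"
```

```text
[0.5118509  0.18732839 0.003     ]
t 11.32 pos [0.5089 0.1523 0.4292] yaw 82.54 w 0.094 F [ 0.4 -0.  -0.9] j6 0.35
shift total (shares) [-0.91 -0.87  8.02] turn [-0.03 -0.14  1.51]
```

```bash
python3 -m pendant '[{"rx":0,"ry":-0.14,"rz":0,"tx":-0.9,"ty":-0.5,"tz":0,"grip":-1},{"rx":0,"ry":0,"rz":0.75,"tx":0,"ty":-0.3,"tz":0.8,"grip":-1},{"rx":0,"ry":0,"rz":0.75,"tx":0,"ty":0,"tz":1,"grip":-1},{"rx":0,"ry":0,"rz":0,"tx":0,"ty":0,"tz":1,"grip":-1},{"rx":0,"ry":0,"rz":0,"tx":0,"ty":0,"tz":1,"grip":-1},{"rx":0,"ry":0,"rz":0,"tx":0,"ty":0,"tz":1,"grip":-1},{"rx":0,"ry":0,"rz":0,"tx":0,"ty":0,"tz":0,"grip":-1}]'
python3 -c "
from h import *
d(.4695,.124,.108,76.5)"
```

```text
time_s: 11.9
ee_pos: [0.4715, 0.1194, 0.2326]
eef_rot: [3.136, -0.003, 1.351]
force: [0.0, 0.4, -1.8]
grip_width: 0.094
t 11.9 pos [0.4715 0.1194 0.2326] yaw 77.39 w 0.094 F [ 0.   0.4 -1.8] j6 0.39
shift total (shares) [ 0.09 -0.09  3.11] turn [ 0.09 -0.04  0.22]
```

```bash
python3 -m pendant '[{"rx":0.08,"ry":0,"rz":0.2,"tx":0.1,"ty":-0.1,"tz":0.8,"grip":-0.2},{"rx":0,"ry":0,"rz":0,"tx":0,"ty":0,"tz":0.8,"grip":-0.2},{"rx":0,"ry":0,"rz":0,"tx":0,"ty":0,"tz":0.8,"grip":-0.2},{"rx":0,"ry":0,"rz":0,"tx":0,"ty":0,"tz":0.5,"grip":-0.2},{"rx":0,"ry":0,"rz":0,"tx":0,"ty":0,"tz":0.1,"grip":-0.2}]' 20
python3 -c "
from h import *
d(.4695,.124,.108,76.5)"
```

```text
time_s: 12.32
ee_pos: [0.4737, 0.1257, 0.1175]
eef_rot: [3.133, -0.007, 1.347]
force: [-0.1, -0.3, -0.1]
grip_width: 0.0642
t 12.32 pos [0.4737 0.1257 0.1175] yaw 77.15 w 0.0642 F [-0.1 -0.3 -0.1] j6 0.41
shift total (shares) [-0.07 -0.1   0.24] turn [ 0.13 -0.1   0.16]
```

```bash
python3 -m pendant '[{"rx":0.13,"ry":-0.1,"rz":0.15,"tx":-0.07,"ty":-0.1,"tz":0.2,"grip":1},{"rx":0,"ry":0,"rz":0,"tx":0,"ty":0,"tz":0.06,"grip":1},{"rx":0,"ry":0,"rz":0,"tx":0,"ty":0,"tz":0,"grip":1},{"rx":0,"ry":0,"rz":0,"tx":0,"ty":0,"tz":0,"grip":1},{"rx":0,"ry":0,"rz":0,"tx":0,"ty":0,"tz":0,"grip":1},{"rx":0,"ry":0,"rz":0,"tx":0,"ty":0,"tz":0,"grip":1},{"rx":0,"ry":0,"rz":0,"tx":0,"ty":0,"tz":0,"grip":1},{"rx":0,"ry":0,"rz":0,"tx":0,"ty":0,"tz":0,"grip":1}]' 20
python3 -c "
from h import *
d(.4695,.124,.108,76.5)"
```

```text
time_s: 12.98
ee_pos: [0.4731, 0.1245, 0.1149]
eef_rot: [3.133, -0.003, 1.338]
force: [-0.7, -0.1, -0.8]
grip_width: 0.0293
t 12.98 pos [0.4731 0.1245 0.1149] yaw 76.69 w 0.0293 F [-0.7 -0.1 -0.8] j6 0.42
shift total (shares) [-0.03 -0.09  0.17] turn [ 0.12 -0.04  0.05]
```

```bash
python3 -m pendant '[{"rx":0.12,"ry":0,"rz":0,"tx":0,"ty":-0.05,"tz":0,"grip":0.2},{"rx":0,"ry":0,"rz":0,"tx":0,"ty":-0.05,"tz":0.12,"grip":0.2},{"rx":0,"ry":0,"rz":0,"tx":0,"ty":0,"tz":0.12,"grip":0.2},{"rx":0,"ry":0,"rz":0,"tx":0,"ty":0,"tz":0.02,"grip":1},{"rx":0,"ry":0,"rz":0,"tx":0,"ty":0,"tz":0.02,"grip":1},{"rx":0,"ry":0,"rz":0,"tx":0,"ty":0,"tz":0.02,"grip":1},{"rx":0,"ry":0,"rz":0,"tx":0,"ty":0,"tz":0.02,"grip":1}]' 20
python3 -c "
from h import *
d(.4695,.124,.108,76.5)"
```

```text
time_s: 13.57
ee_pos: [0.4693, 0.1257, 0.1035]
eef_rot: [-3.141, -0.003, 1.339]
force: [-7.9, -2.8, 20.4]
grip_width: 0.0298
t 13.57 pos [0.4693 0.1257 0.1035] yaw 76.7 w 0.0298 F [-7.9 -2.8 20.4] j6 0.41
shift total (shares) [-0.04  0.02 -0.11] turn [-0.   -0.05  0.05]
```

```bash
python3 -m pendant '[{"rx":0,"ry":0,"rz":0,"tx":0,"ty":0,"tz":-0.1,"grip":1},{"rx":0,"ry":0,"rz":0,"tx":0,"ty":0,"tz":-0.5,"grip":1},{"rx":0,"ry":0,"rz":0,"tx":0,"ty":0,"tz":-1,"grip":1},{"rx":0,"ry":0,"rz":0,"tx":0,"ty":0,"tz":-1,"grip":1},{"rx":0,"ry":0,"rz":0,"tx":0,"ty":0,"tz":0,"grip":1}]'
python3 -c "
from h import *
snap('wrist','w4.png');snap('side','s4.png')
a=cv2.imread('pics/s4.png');cv2.imwrite('pics/s4z.png',cv2.resize(a[100:290,150:330],None,fx=4,fy=3,interpolation=3))
d(.4695,.124,.108,76.5)"
```

```text
time_s: 13.98
ee_pos: [0.4681, 0.1252, 0.2095]
eef_rot: [-3.135, -0.001, 1.339]
force: [0.6, -1.1, -0.8]
grip_width: 0.0293
t 14.08 pos [0.4666 0.1249 0.2042] yaw 76.7 w 0.0294 F [-0.1  0.3 -1.4] j6 0.41
shift total (shares) [0.   0.11 2.4 ] turn [-0.18  0.03  0.05]
```

View pics/w4.png

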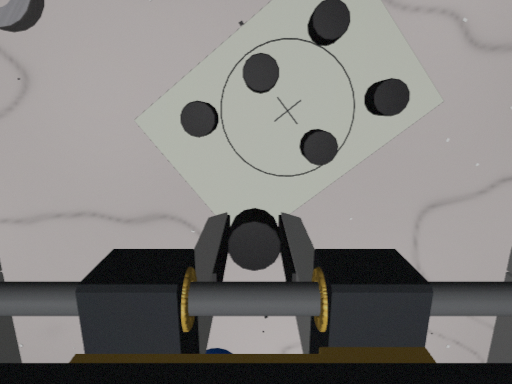

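View pics/s4z.png

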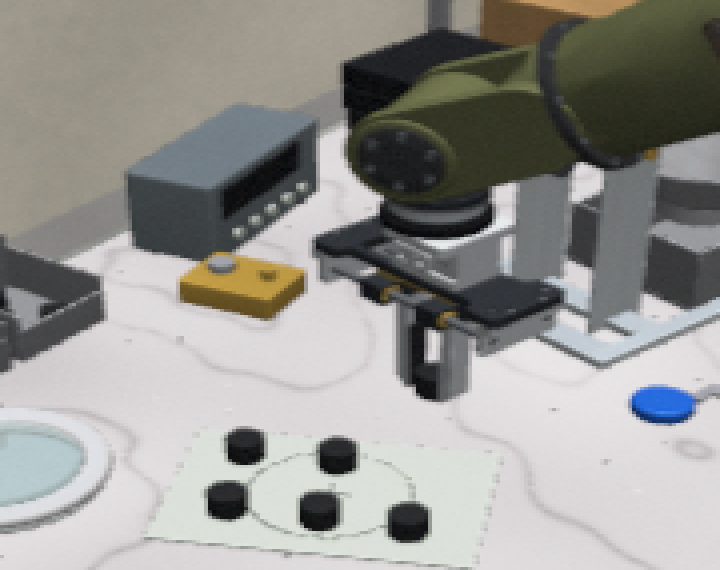

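The wrist view shows the core held upright at (254,240), and five cores remain on the pad. I'll lift it and carry it to the tray.

```bash
python3 -m pendant '[{"rx":-0.1,"ry":0,"rz":0,"tx":0,"ty":0,"tz":-1,"grip":1},{"rx":0,"ry":0,"rz":0,"tx":0,"ty":0,"tz":-1,"grip":1},{"rx":0,"ry":0,"rz":0,"tx":0,"ty":0,"tz":-1,"grip":1},{"rx":0,"ry":0,"rz":0,"tx":0,"ty":0,"tz":-1,"grip":1},{"rx":0,"ry":0,"rz":0,"tx":-0.9,"ty":0.2,"tz":-0.3,"grip":1},{"rx":0,"ry":0,"rz":0,"tx":-1,"ty":0.3,"tz":0,"grip":1},{"rx":0,"ry":0,"rz":0,"tx":-1,"ty":0.3,"tz":0,"grip":1}]'
python3 -c "
from h import *
d(.51,-.252,.38,76.5)
snap('wrist','w5.png')"
```

```text
time_s: 14.67
ee_pos: [0.4717, 0.0066, 0.3717]
eef_rot: [-3.118, 0.01, 1.349]
force: [1.2, -0.6, -0.8]
grip_width: 0.0298
t 14.67 pos [0.4717 0.0066 0.3717] yaw 77.28 w 0.0298 F [ 1.2 -0.6 -0.8] j6 0.16
shift total (shares) [-6.1   2.35 -0.21] turn [-0.34  0.14  0.19]
```

View pics/w5.png

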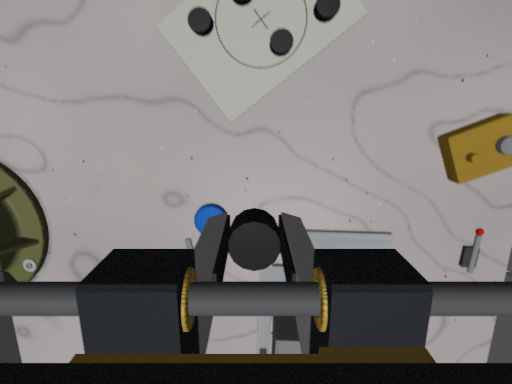

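```bash
python3 - <<'E'
from h import *
b=cv2.imread('pics/side0.png')
cv2.imwrite('pics/s0t.png',cv2.resize(b[115:225,255:370],None,fx=6,fy=5,interpolation=3))
E
```

```text
(no output)
```

View pics/s0t.png

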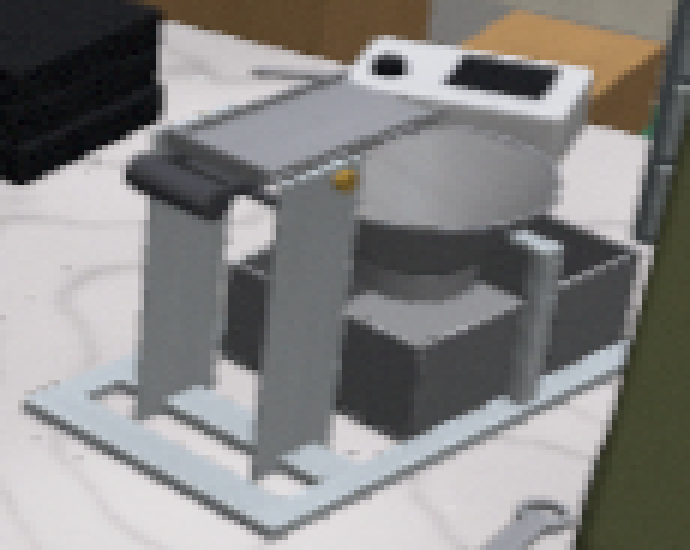

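```bash
python3 - <<'E'
from h import *
s=ctrl.camera('side')
k=lambda x,y:(255+x/6,115+y/5)
for q,z in[((162,135),.234),((270,184),.234),((342,74),.23),((447,113),.23),((25,405),.012),((275,530),.012)]:print(np.round(onz(s,*k(*q),z),4))
E
```

```text
[ 0.5635 -0.1571  0.234 ]
[ 0.4858 -0.1344  0.234 ]
[ 0.531  -0.2969  0.23  ]
[ 0.4581 -0.2799  0.23  ]
[ 0.6312 -0.1389  0.012 ]
[ 0.4436 -0.0969  0.012 ]
```

```bash
python3 - <<'E'
from h import *
s=ctrl.camera('top')
k=lambda x,y:(295+x/6,170+y/6)
for q in [(135,66),(58,380)]:print(np.round(onz(s,*k(*q),.012),4))
d(.508,-.253,.38,76.5)
E
```

```text
[ 0.6382 -0.1529  0.012 ]
[ 0.4476 -0.1047  0.012 ]
t 14.82 pos [0.4719 0.0054 0.3705] yaw 76.92 w 0.0295 F [ 0.4  0.8 -1.3] j6 0.17
shift total (shares) [-6.09  2.34 -0.24] turn [-0.37  0.15  0.1 ]
```

```bash
python3 -m pendant '[{"rx":-0.3,"ry":0.15,"rz":0.1,"tx":-0.9,"ty":0.36,"tz":-0.2,"grip":1},{"rx":0,"ry":0,"rz":0,"tx":-0.9,"ty":0.36,"tz":0,"grip":1},{"rx":0,"ry":0,"rz":0,"tx":-0.9,"ty":0.36,"tz":0,"grip":1},{"rx":0,"ry":0,"rz":0,"tx":-0.9,"ty":0.36,"tz":0,"grip":1},{"rx":0,"ry":0,"rz":0,"tx":-0.9,"ty":0.36,"tz":0,"grip":1},{"rx":0,"ry":0,"rz":0,"tx":-0.9,"ty":0.36,"tz":0,"grip":1}]'
python3 -c "
from h import *
d(.51,-.255,.35,77)"
```

```text
time_s: 15.32
ee_pos: [0.5096, -0.2224, 0.369]
eef_rot: [-3.126, -0.004, 1.35]
force: [0.8, -0.2, -1.1]
grip_width: 0.0296
t 15.32 pos [ 0.5096 -0.2224  0.369 ] yaw 77.33 w 0.0296 F [ 0.8 -0.2 -1.1] j6 -0.26
shift total (shares) [-0.79  0.2   0.47] turn [-0.22 -0.06  0.08]
```

```bash
python3 -m pendant '[{"rx":-0.2,"ry":-0.06,"rz":0.1,"tx":-0.6,"ty":0.15,"tz":0,"grip":1},{"rx":0,"ry":0,"rz":0,"tx":-0.1,"ty":0.05,"tz":0.2,"grip":1},{"rx":0,"ry":0,"rz":0,"tx":0,"ty":0,"tz":0,"grip":1}]'
python3 -c "
from h import *
d(.51,-.255,.328,77)
snap('wrist','w6.png');snap('top','t6.png')
a=cv2.imread('pics/t6.png');cv2.imwrite('pics/t6z.png',cv2.resize(a[160:270,280:430],None,fx=5,fy=5,interpolation=3))"
```

```text
time_s: 15.57
ee_pos: [0.5127, -0.2561, 0.3535]
eef_rot: [-3.132, -0.002, 1.34]
force: [0.7, 0.5, -1.2]
grip_width: 0.0296
t 15.57 pos [ 0.5127 -0.2561  0.3535] yaw 76.76 w 0.0296 F [ 0.7  0.5 -1.2] j6 -0.3
shift total (shares) [ 0.01 -0.07  0.64] turn [-0.14 -0.04 -0.06]
```

View pics/w6.png

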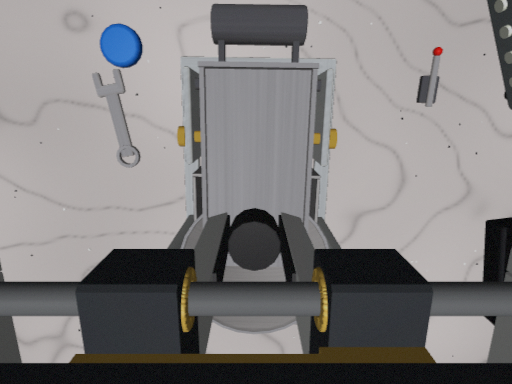

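View pics/t6z.png

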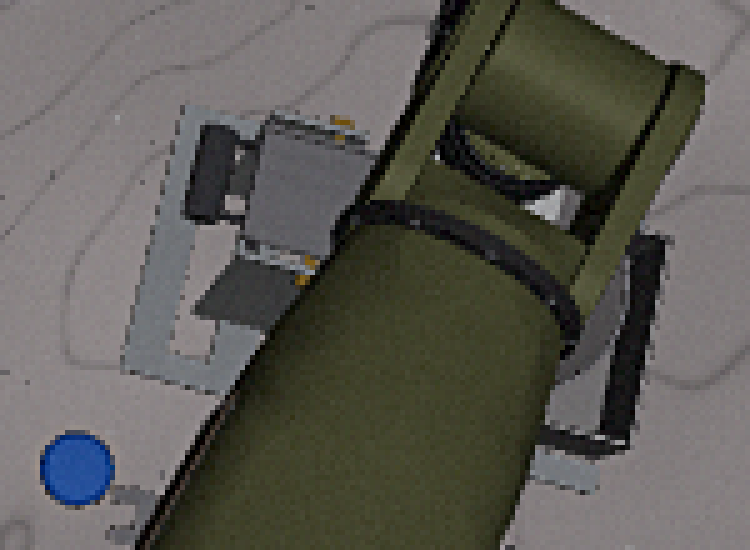

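The wrist view looks straight along the pan. The rear wall is at row 64, the pivot bolts are at (185,136) and (331,138), and the held core is at (254,243).

```bash
python3 - <<'E'
from h import *
c=ctrl.camera('wrist')
for n,u,v,z in[('boltL',185,136,.215),('boltR',331,138,.215),('rearL',200,64,.234),('rearR',318,64,.234),('lipL',206,219,.23),('lipR',310,221,.23)]:print(n,np.round(onz(c,u,v,z),4))
E
```

```text
boltL [ 0.4747 -0.1921  0.215 ]
boltR [ 0.5751 -0.2168  0.215 ]
rearL [ 0.5004 -0.1516  0.234 ]
rearR [ 0.5709 -0.1681  0.234 ]
lipL [ 0.4766 -0.2508  0.23  ]
lipR [ 0.5477 -0.2687  0.23  ]
```

```bash
python3 -m pendant '[{"rx":-0.1,"ry":0,"rz":0,"tx":0,"ty":0,"tz":0.4,"grip":1},{"rx":0,"ry":0,"rz":0,"tx":0,"ty":0,"tz":0.2,"grip":1},{"rx":0,"ry":0,"rz":0,"tx":0,"ty":0,"tz":0.02,"grip":1}]'
python3 -c "
from h import *
d(.5127,-.256,.327,77)"
```

```text
time_s: 15.97
ee_pos: [0.5138, -0.2502, 0.3327]
eef_rot: [3.138, -0.001, 1.347]
force: [0.4, -0.5, -0.5]
grip_width: 0.0301
t 15.97 pos [ 0.5138 -0.2502  0.3327] yaw 77.17 w 0.0301 F [ 0.4 -0.5 -0.5] j6 -0.29
shift total (shares) [-0.15  0.    0.14] turn [ 0.05 -0.02  0.04]
```

```bash
python3 -m pendant '[{"rx":0,"ry":0,"rz":0,"tx":-0.15,"ty":0,"tz":0.15,"grip":1},{"rx":0,"ry":0,"rz":0,"tx":0,"ty":0,"tz":0.02,"grip":1}]'
python3 -c "
from h import *
d(.5127,-.256,.327,77)"
```

```text
time_s: 16.13
ee_pos: [0.5129, -0.2548, 0.3264]
eef_rot: [3.137, -0.001, 1.349]
force: [0.3, -0.0, -1.7]
grip_width: 0.0294
t 16.13 pos [ 0.5129 -0.2548  0.3264] yaw 77.32 w 0.0294 F [ 0.3 -0.  -1.7] j6 -0.3
shift total (shares) [-0.03  0.   -0.02] turn [ 0.06 -0.01  0.08]
```

```bash
python3 -m pendant '[{"rx":0,"ry":0,"rz":0,"tx":0,"ty":0,"tz":0.01,"grip":0.15},{"rx":0,"ry":0,"rz":0,"tx":0,"ty":0,"tz":0.01,"grip":0.15},{"rx":0,"ry":0,"rz":0,"tx":0,"ty":0,"tz":0,"grip":0.1},{"rx":0,"ry":0,"rz":0,"tx":0,"ty":0,"tz":0,"grip":0.0}]'
python3 -c "
from h import *
snap('wrist','w7.png')
d(.5127,-.256,.327,77)"
```

```text
time_s: 16.47
ee_pos: [0.5131, -0.2548, 0.3271]
eef_rot: [3.135, -0.0, 1.349]
force: [-0.1, -0.5, -0.3]
grip_width: 0.0455
t 16.52 pos [ 0.5131 -0.2548  0.3272] yaw 77.31 w 0.0462 F [ 0.7 -0.6  0.6] j6 -0.3
shift total (shares) [-0.03 -0.    0.  ] turn [ 0.09 -0.    0.08]
```

View pics/w7.png

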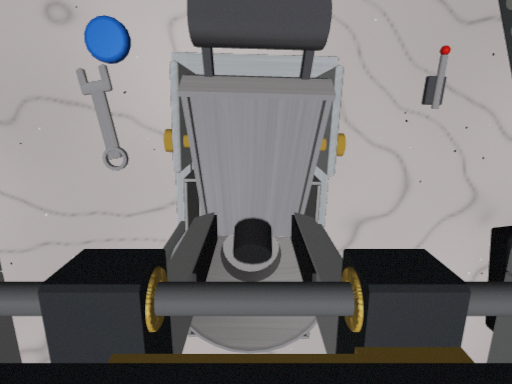

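The tray has tipped and the core is dropping into the funnel outlet at (252,245). I'll raise and go back to the pad.

```bash
python3 -m pendant '[{"rx":0,"ry":0,"rz":0,"tx":0,"ty":0,"tz":-0.9,"grip":-0.3},{"rx":0,"ry":0,"rz":0,"tx":0,"ty":0,"tz":-0.6,"grip":-0.3},{"rx":0,"ry":0,"rz":0,"tx":1,"ty":-0.2,"tz":0,"grip":-0.3},{"rx":0,"ry":0,"rz":0,"tx":1,"ty":-0.2,"tz":0,"grip":-0.3},{"rx":0,"ry":0,"rz":0,"tx":1,"ty":-0.2,"tz":0,"grip":-0.3},{"rx":0,"ry":0,"rz":0,"tx":1,"ty":-0.2,"tz":0,"grip":-0.3},{"rx":0,"ry":0,"rz":0,"tx":1,"ty":-0.2,"tz":0,"grip":-0.3},{"rx":0,"ry":0,"rz":0,"tx":1,"ty":-0.2,"tz":0,"grip":-0.3}]'
python3 -m pendant '[{"rx":0,"ry":0,"rz":0,"tx":1,"ty":-0.2,"tz":0,"grip":-0.3},{"rx":0,"ry":0,"rz":0,"tx":1,"ty":-0.2,"tz":0,"grip":-0.3},{"rx":0,"ry":0,"rz":0,"tx":1,"ty":-0.2,"tz":0,"grip":-0.3},{"rx":0,"ry":0,"rz":0,"tx":0,"ty":0,"tz":0,"grip":-0.3}]'
python3 -c "
from h import *
c,o=cores('wrist',.022);cv2.imwrite('pics/w8.png',c['pixels']);snap('top','t8.png')
d(.5295,.152,.108,77)"
```

```text
time_s: 17.18
ee_pos: [0.518, -0.0091, 0.3906]
eef_rot: [3.134, -0.001, 1.337]
force: [0.9, -0.0, 0.2]
grip_width: 0.061
time_s: 17.52
ee_pos: [0.5205, 0.1215, 0.392]
eef_rot: [3.131, -0.003, 1.342]
force: [-0.7, 0.1, -0.0]
grip_width: 0.0611
wrist 412 [21 25] [273.8  52.6] [0.5823 0.258  0.022 ]
wrist 353 [22 21] [217.6  95.2] [0.4943 0.2216 0.022 ]
wrist 344 [21 20] [292.9 109.5] [0.5928 0.1787 0.022 ]
wrist 362 [22 21] [181.6 121.7] [0.4355 0.1982 0.022 ]
wrist 306 [19 20] [253.7 138.7] [0.5296 0.1515 0.022 ]
t 17.62 pos [0.5209 0.1173 0.392 ] yaw 76.75 w 0.0611 F [ 0.4 -0.4  0.6] j6 0.39
shift total (shares) [ 0.88 -0.06  7.1 ] turn [ 0.15 -0.02 -0.06]
```

View pics/t8.png

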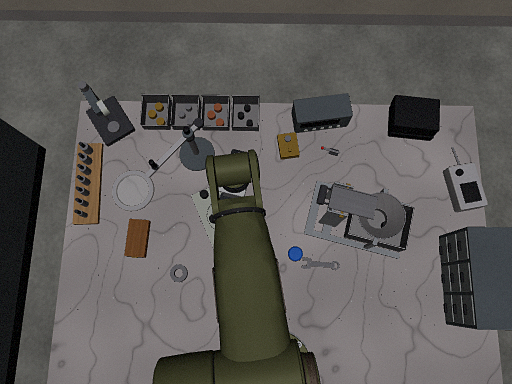

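The wrist detections show one core knocked, from (.555,.247) to (.582,.258). The tray is level again. Next is the core at (.5295,.152).

```bash
python3 -m pendant '[{"rx":0.1,"ry":0,"rz":0,"tx":0.8,"ty":0,"tz":0,"grip":-0.3},{"rx":0,"ry":0,"rz":0,"tx":0,"ty":0,"tz":1,"grip":-0.3},{"rx":0,"ry":0,"rz":0,"tx":0,"ty":0,"tz":1,"grip":-0.3},{"rx":0,"ry":0,"rz":0,"tx":0,"ty":0,"tz":1,"grip":-0.3},{"rx":0,"ry":0,"rz":0,"tx":0,"ty":0,"tz":1,"grip":-0.3},{"rx":0,"ry":0,"rz":0,"tx":0,"ty":0,"tz":1,"grip":-0.3},{"rx":0,"ry":0,"rz":0,"tx":0,"ty":0,"tz":0.5,"grip":-0.3},{"rx":0,"ry":0,"rz":0,"tx":0,"ty":0,"tz":0,"grip":-0.3}]'
python3 -c "
from h import *
d(.5295,.152,.108,77)"
```

```text
time_s: 18.28
ee_pos: [0.5329, 0.139, 0.168]
eef_rot: [3.128, -0.004, 1.328]
force: [-0.4, -0.2, -0.3]
grip_width: 0.0609
t 18.28 pos [0.5329 0.139  0.168 ] yaw 76.1 w 0.0609 F [-0.4 -0.2 -0.3] j6 0.43
shift total (shares) [ 0.29 -0.18  1.5 ] turn [ 0.19 -0.06 -0.23]
```

```bash
python3 -m pendant '[{"rx":0.19,"ry":-0.06,"rz":-0.2,"tx":0.3,"ty":-0.18,"tz":0.3,"grip":-0.2},{"rx":0,"ry":0,"rz":0,"tx":0,"ty":0,"tz":0.6,"grip":-0.2},{"rx":0,"ry":0,"rz":0,"tx":0,"ty":0,"tz":0.3,"grip":-0.2},{"rx":0,"ry":0,"rz":0,"tx":0,"ty":0,"tz":0.1,"grip":-0.2}]'
python3 -c "
from h import *
d(.5295,.152,.108,77)"
```

```text
time_s: 18.62
ee_pos: [0.5318, 0.1483, 0.1189]
eef_rot: [3.137, -0.002, 1.337]
force: [-0.3, 0.2, -0.2]
grip_width: 0.0566
t 18.62 pos [0.5318 0.1483 0.1189] yaw 76.58 w 0.0566 F [-0.3  0.2 -0.2] j6 0.44
shift total (shares) [ 0.08 -0.08  0.27] turn [ 0.06 -0.02 -0.1 ]
```

```bash
python3 -m pendant '[{"rx":0.06,"ry":0,"rz":-0.1,"tx":0.08,"ty":-0.08,"tz":0.25,"grip":0},{"rx":0,"ry":0,"rz":0,"tx":0,"ty":0,"tz":0.08,"grip":0.2},{"rx":0,"ry":0,"rz":0,"tx":0,"ty":0,"tz":0.02,"grip":1},{"rx":0,"ry":0,"rz":0,"tx":0,"ty":0,"tz":0.02,"grip":1},{"rx":0,"ry":0,"rz":0,"tx":0,"ty":0,"tz":0.02,"grip":1},{"rx":0,"ry":0,"rz":0,"tx":0,"ty":0,"tz":0.01,"grip":1}]'
python3 -c "
from h import *
d(.5295,.152,.108,77)"
```

```text
time_s: 19.12
ee_pos: [0.5314, 0.1512, 0.1062]
eef_rot: [3.137, -0.004, 1.342]
force: [-0.1, -0.3, -0.3]
grip_width: 0.0294
t 19.12 pos [0.5314 0.1512 0.1062] yaw 76.9 w 0.0294 F [-0.1 -0.3 -0.3] j6 0.44
shift total (shares) [ 0.01 -0.05 -0.05] turn [ 0.06 -0.05 -0.02]
```

```bash
python3 -m pendant '[{"rx":0,"ry":0,"rz":0,"tx":0,"ty":0,"tz":-0.5,"grip":1},{"rx":0,"ry":0,"rz":0,"tx":0,"ty":0,"tz":-1,"grip":1},{"rx":0,"ry":0,"rz":0,"tx":0,"ty":0,"tz":-1,"grip":1},{"rx":0,"ry":0,"rz":0,"tx":0,"ty":0,"tz":-1,"grip":1},{"rx":0,"ry":0,"rz":0,"tx":0,"ty":0,"tz":-1,"grip":1},{"rx":0,"ry":0,"rz":0,"tx":0,"ty":0,"tz":-1,"grip":1},{"rx":0,"ry":0,"rz":0,"tx":-0.5,"ty":0.1,"tz":-0.8,"grip":1},{"rx":0,"ry":0,"rz":0,"tx":-1,"ty":0.18,"tz":-0.3,"grip":1}]'
python3 -m pendant '[{"rx":0,"ry":0,"rz":0,"tx":-1,"ty":0.18,"tz":0,"grip":1},{"rx":0,"ry":0,"rz":0,"tx":-1,"ty":0.18,"tz":0,"grip":1},{"rx":0,"ry":0,"rz":0,"tx":-1,"ty":0.18,"tz":0,"grip":1},{"rx":0,"ry":0,"rz":0,"tx":-1,"ty":0.18,"tz":0,"grip":1},{"rx":0,"ry":0,"rz":0,"tx":-1,"ty":0.18,"tz":0,"grip":1},{"rx":0,"ry":0,"rz":0,"tx":-1,"ty":0.18,"tz":0,"grip":1},{"rx":0,"ry":0,"rz":0,"tx":-1,"ty":0.18,"tz":0,"grip":1},{"rx":0,"ry":0,"rz":0,"tx":0,"ty":0,"tz":0,"grip":1}]'
python3 -c "
from h import *
d(.5128,-.256,.34,77)"
```

```text
time_s: 19.78
ee_pos: [0.5254, 0.0927, 0.3801]
eef_rot: [-3.141, -0.002, 1.348]
force: [2.0, -0.1, 0.3]
grip_width: 0.0295
time_s: 20.45
ee_pos: [0.5093, -0.2045, 0.3888]
eef_rot: [3.126, -0.002, 1.349]
force: [0.1, -0.2, -0.8]
grip_width: 0.0299
t 20.45 pos [ 0.5093 -0.2045  0.3888] yaw 77.31 w 0.0299 F [ 0.1 -0.2 -0.8] j6 -0.23
shift total (shares) [-1.24  0.35  1.22] turn [ 0.22 -0.03  0.08]
```

```bash
python3 -m pendant '[{"rx":0.2,"ry":0,"rz":0.05,"tx":-0.8,"ty":0.3,"tz":0.2,"grip":1},{"rx":0,"ry":0,"rz":0,"tx":-0.35,"ty":0.05,"tz":0.5,"grip":1},{"rx":0,"ry":0,"rz":0,"tx":0,"ty":0,"tz":0.4,"grip":1},{"rx":0,"ry":0,"rz":0,"tx":0,"ty":0,"tz":0,"grip":1}]'
python3 -c "
from h import *
d(.5128,-.256,.329,77)"
```

```text
time_s: 20.78
ee_pos: [0.5122, -0.257, 0.3452]
eef_rot: [3.137, -0.001, 1.341]
force: [-0.4, -0.2, -1.3]
grip_width: 0.0296
t 20.78 pos [ 0.5122 -0.257   0.3452] yaw 76.86 w 0.0296 F [-0.4 -0.2 -1.3] j6 -0.3
shift total (shares) [0.03 0.01 0.41] turn [ 0.07 -0.02 -0.03]
```

```bash
python3 -m pendant '[{"rx":0.07,"ry":0,"rz":0,"tx":0.03,"ty":0,"tz":0.3,"grip":1},{"rx":0,"ry":0,"rz":0,"tx":0,"ty":0,"tz":0.14,"grip":1},{"rx":0,"ry":0,"rz":0,"tx":0,"ty":0,"tz":0.02,"grip":1}]'
python3 -c "
from h import *
d(.5128,-.256,.329,77)"
```

```text
time_s: 21.03
ee_pos: [0.5129, -0.2549, 0.3271]
eef_rot: [3.14, -0.001, 1.342]
force: [0.2, -0.6, -0.1]
grip_width: 0.0296
t 21.03 pos [ 0.5129 -0.2549  0.3271] yaw 76.9 w 0.0296 F [ 0.2 -0.6 -0.1] j6 -0.3
shift total (shares) [-0.03  0.01 -0.05] turn [ 0.02 -0.01 -0.03]
```

```bash
python3 -m pendant '[{"rx":0,"ry":0,"rz":0,"tx":0,"ty":0,"tz":0,"grip":0.15},{"rx":0,"ry":0,"rz":0,"tx":0,"ty":0,"tz":0,"grip":0.15},{"rx":0,"ry":0,"rz":0,"tx":0,"ty":0,"tz":0,"grip":0.1},{"rx":0,"ry":0,"rz":0,"tx":0,"ty":0,"tz":0,"grip":0.0}]'
python3 -c "
from h import *
snap('wrist','w9.png')
d(.5127,-.256,.327,77)"
```

```text
time_s: 21.37
ee_pos: [0.5135, -0.2534, 0.3294]
eef_rot: [3.137, 0.0, 1.344]
force: [0.3, -0.6, 0.3]
grip_width: 0.0455
t 21.42 pos [ 0.5136 -0.2534  0.3294] yaw 77.03 w 0.0465 F [-0.3  1.2 -0.8] j6 -0.3
shift total (shares) [-0.07 -0.01  0.06] turn [0.06 0.   0.01]
```

View pics/w9.png

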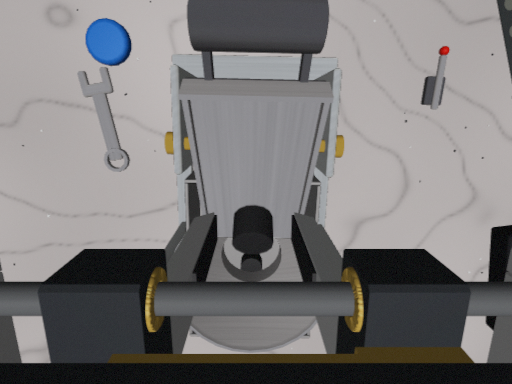

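The second core is sliding off, and the first is visible lying in the tote through the outlet at (252,262). Next is the core at (.593,.179).

```bash
python3 -m pendant '[{"rx":0,"ry":0,"rz":0,"tx":0,"ty":0,"tz":-0.9,"grip":-0.3},{"rx":0,"ry":0,"rz":0,"tx":0,"ty":0,"tz":-0.5,"grip":-0.3},{"rx":0,"ry":0,"rz":0,"tx":1,"ty":0,"tz":0,"grip":-0.3},{"rx":0,"ry":0,"rz":0,"tx":1,"ty":0,"tz":0,"grip":-0.3},{"rx":0,"ry":0,"rz":0,"tx":1,"ty":0,"tz":0,"grip":-0.3},{"rx":0,"ry":0,"rz":0,"tx":1,"ty":0,"tz":0,"grip":-0.3},{"rx":0,"ry":0,"rz":0,"tx":1,"ty":0,"tz":0,"grip":-0.3},{"rx":0,"ry":0,"rz":0,"tx":1,"ty":0,"tz":0,"grip":-0.3}]'
python3 -m pendant '[{"rx":0,"ry":0,"rz":0,"tx":1,"ty":0,"tz":0,"grip":-0.3},{"rx":0,"ry":0,"rz":0,"tx":1,"ty":0,"tz":0,"grip":-0.3},{"rx":0,"ry":0,"rz":0,"tx":1,"ty":0,"tz":0,"grip":-0.3},{"rx":0,"ry":0,"rz":0,"tx":0.6,"ty":0,"tz":0,"grip":-0.3},{"rx":0,"ry":0,"rz":0,"tx":0,"ty":0,"tz":0,"grip":-0.3}]'
python3 -c "
from h import *
c,o=cores('wrist',.022)
d(.593,.179,.108,77)"
```

```text
time_s: 22.08
ee_pos: [0.5677, -0.0172, 0.3906]
eef_rot: [3.133, 0.0, 1.333]
force: [0.6, -0.4, -0.2]
grip_width: 0.0612
time_s: 22.5
ee_pos: [0.6017, 0.1361, 0.3921]
eef_rot: [3.131, -0.001, 1.339]
force: [-0.2, 0.5, -0.6]
grip_width: 0.0607
wrist 369 [22 22] [218.4  77.5] [0.583  0.2581 0.022 ]
wrist 381 [23 21] [164.8 118.8] [0.4952 0.2219 0.022 ]
wrist 308 [20 20] [239.6 132.5] [0.5935 0.1789 0.022 ]
wrist 398 [25 20] [130.7 144.6] [0.4367 0.1983 0.022 ]
t 22.55 pos [0.6015 0.1345 0.3921] yaw 76.68 w 0.0613 F [-0.7  0.3  0.7] j6 0.39
shift total (shares) [ 1.02 -0.54  7.1 ] turn [ 0.16 -0.01 -0.08]
```

```bash
python3 -m pendant '[{"rx":0.16,"ry":0,"rz":-0.1,"tx":0.9,"ty":-0.45,"tz":0,"grip":-0.3},{"rx":0,"ry":0,"rz":0,"tx":0.1,"ty":-0.1,"tz":1,"grip":-0.3},{"rx":0,"ry":0,"rz":0,"tx":0,"ty":0,"tz":1,"grip":-0.3},{"rx":0,"ry":0,"rz":0,"tx":0,"ty":0,"tz":1,"grip":-0.3},{"rx":0,"ry":0,"rz":0,"tx":0,"ty":0,"tz":1,"grip":-0.3},{"rx":0,"ry":0,"rz":0,"tx":0,"ty":0,"tz":1,"grip":-0.3},{"rx":0,"ry":0,"rz":0,"tx":0,"ty":0,"tz":0.5,"grip":-0.3},{"rx":0,"ry":0,"rz":0,"tx":0,"ty":0,"tz":0,"grip":-0.3}]'
python3 -c "
from h import *
d(.593,.179,.108,77)"
```

```text
time_s: 23.22
ee_pos: [0.5904, 0.1721, 0.1686]
eef_rot: [3.132, -0.004, 1.34]
force: [-0.4, 0.0, 1.0]
grip_width: 0.0609
t 23.22 pos [0.5904 0.1721 0.1686] yaw 76.79 w 0.0609 F [-0.4  0.   1. ] j6 0.45
shift total (shares) [0.18 0.01 1.52] turn [ 0.14 -0.06 -0.05]
```

```bash
python3 -m pendant '[{"rx":0.14,"ry":-0.06,"rz":-0.05,"tx":0.15,"ty":0,"tz":0.3,"grip":-0.2},{"rx":0,"ry":0,"rz":0,"tx":0,"ty":0,"tz":0.6,"grip":-0.2},{"rx":0,"ry":0,"rz":0,"tx":0,"ty":0,"tz":0.3,"grip":-0.2},{"rx":0,"ry":0,"rz":0,"tx":0,"ty":0,"tz":0.1,"grip":-0.2}]'
python3 -c "
from h import *
d(.593,.179,.108,77)"
```

```text
time_s: 23.55
ee_pos: [0.5942, 0.1748, 0.1206]
eef_rot: [3.137, -0.002, 1.34]
force: [-0.2, -0.3, 0.6]
grip_width: 0.0564
t 23.55 pos [0.5942 0.1748 0.1206] yaw 76.79 w 0.0564 F [-0.2 -0.3  0.6] j6 0.46
shift total (shares) [ 0.1  -0.05  0.32] turn [ 0.06 -0.03 -0.05]
```

```bash
python3 -m pendant '[{"rx":0.06,"ry":0,"rz":-0.05,"tx":0.1,"ty":-0.04,"tz":0.28,"grip":0},{"rx":0,"ry":0,"rz":0,"tx":0,"ty":0,"tz":0.08,"grip":0.2},{"rx":0,"ry":0,"rz":0,"tx":0,"ty":0,"tz":0.02,"grip":1},{"rx":0,"ry":0,"rz":0,"tx":0,"ty":0,"tz":0.02,"grip":1},{"rx":0,"ry":0,"rz":0,"tx":0,"ty":0,"tz":0.02,"grip":1},{"rx":0,"ry":0,"rz":0,"tx":0,"ty":0,"tz":0.01,"grip":1}]'
python3 -c "
from h import *
d(.593,.179,.108,77)"
```

```text
time_s: 24.05
ee_pos: [0.5954, 0.1788, 0.1071]
eef_rot: [3.137, -0.005, 1.343]
force: [-0.5, -0.2, -1.2]
grip_width: 0.0293
t 24.05 pos [0.5954 0.1788 0.1071] yaw 76.95 w 0.0293 F [-0.5 -0.2 -1.2] j6 0.46
shift total (shares) [-0.01 -0.06 -0.02] turn [ 0.07 -0.07 -0.01]
```

```bash
python3 -m pendant '[{"rx":0,"ry":0,"rz":0,"tx":0,"ty":0,"tz":-0.5,"grip":1},{"rx":0,"ry":0,"rz":0,"tx":0,"ty":0,"tz":-1,"grip":1},{"rx":0,"ry":0,"rz":0,"tx":0,"ty":0,"tz":-1,"grip":1},{"rx":0,"ry":0,"rz":0,"tx":0,"ty":0,"tz":-1,"grip":1},{"rx":0,"ry":0,"rz":0,"tx":0,"ty":0,"tz":-1,"grip":1},{"rx":0,"ry":0,"rz":0,"tx":0,"ty":0,"tz":-1,"grip":1},{"rx":0,"ry":0,"rz":0,"tx":-0.5,"ty":0,"tz":-0.8,"grip":1},{"rx":0,"ry":0,"rz":0,"tx":-1,"ty":0.05,"tz":-0.3,"grip":1}]'
python3 -m pendant '[{"rx":0,"ry":0,"rz":0,"tx":-1,"ty":0.05,"tz":0,"grip":1},{"rx":0,"ry":0,"rz":0,"tx":-1,"ty":0.05,"tz":0,"grip":1},{"rx":0,"ry":0,"rz":0,"tx":-1,"ty":0.05,"tz":0,"grip":1},{"rx":0,"ry":0,"rz":0,"tx":-1,"ty":0.05,"tz":0,"grip":1},{"rx":0,"ry":0,"rz":0,"tx":-1,"ty":0.05,"tz":0,"grip":1},{"rx":0,"ry":0,"rz":0,"tx":-1,"ty":0.05,"tz":0,"grip":1},{"rx":0,"ry":0,"rz":0,"tx":-1,"ty":0.05,"tz":0,"grip":1},{"rx":0,"ry":0,"rz":0,"tx":-1,"ty":0.05,"tz":0,"grip":1}]'
python3 -c "
from h import *
d(.5128,-.256,.34,77)"
```

```text
time_s: 24.72
ee_pos: [0.5805, 0.1222, 0.3799]
eef_rot: [-3.141, -0.002, 1.349]
force: [1.0, -1.1, -0.5]
grip_width: 0.0292
time_s: 25.38
ee_pos: [0.521, -0.2043, 0.3886]
eef_rot: [3.126, -0.004, 1.355]
force: [1.2, 0.1, -0.6]
grip_width: 0.0295
t 25.38 pos [ 0.521  -0.2043  0.3886] yaw 77.64 w 0.0295 F [ 1.2  0.1 -0.6] j6 -0.23
shift total (shares) [-1.31  0.06  1.21] turn [ 0.22 -0.06  0.16]
```

```bash
python3 -m pendant '[{"rx":0.2,"ry":0,"rz":0.15,"tx":-0.7,"ty":0.05,"tz":0.2,"grip":1},{"rx":0,"ry":0,"rz":0,"tx":-0.25,"ty":0,"tz":0.5,"grip":1},{"rx":0,"ry":0,"rz":0,"tx":0,"ty":0,"tz":0.4,"grip":1},{"rx":0,"ry":0,"rz":0,"tx":0,"ty":0,"tz":0,"grip":1}]'
python3 -c "
from h import *
d(.5128,-.256,.329,77)"
```

```text
time_s: 25.72
ee_pos: [0.5114, -0.2516, 0.3449]
eef_rot: [3.137, -0.002, 1.335]
force: [-0.1, 0.4, -0.6]
grip_width: 0.0291
t 25.72 pos [ 0.5114 -0.2516  0.3449] yaw 76.5 w 0.0291 F [-0.1  0.4 -0.6] j6 -0.29
shift total (shares) [-0.1   0.06  0.4 ] turn [ 0.06 -0.03 -0.13]
```

```bash
python3 -m pendant '[{"rx":0.06,"ry":0,"rz":-0.1,"tx":-0.1,"ty":0.06,"tz":0.3,"grip":1},{"rx":0,"ry":0,"rz":0,"tx":0,"ty":0,"tz":0.12,"grip":1},{"rx":0,"ry":0,"rz":0,"tx":0,"ty":0,"tz":0.02,"grip":1}]'
python3 -c "
from h import *
d(.5128,-.256,.329,77)"
```

```text
time_s: 25.97
ee_pos: [0.5132, -0.2561, 0.3278]
eef_rot: [3.14, -0.002, 1.343]
force: [0.5, -0.3, -0.2]
grip_width: 0.0295
t 25.97 pos [ 0.5132 -0.2561  0.3278] yaw 76.97 w 0.0295 F [ 0.5 -0.3 -0.2] j6 -0.3
shift total (shares) [ 0.   -0.01 -0.03] turn [ 0.03 -0.02 -0.01]
```

```bash
python3 -m pendant '[{"rx":0,"ry":0,"rz":0,"tx":0,"ty":0,"tz":0,"grip":0.15},{"rx":0,"ry":0,"rz":0,"tx":0,"ty":0,"tz":0,"grip":0.15},{"rx":0,"ry":0,"rz":0,"tx":0,"ty":0,"tz":0,"grip":0.1},{"rx":0,"ry":0,"rz":0,"tx":0,"ty":0,"tz":0,"grip":0.0},{"rx":0,"ry":0,"rz":0,"tx":0,"ty":0,"tz":0,"grip":0.0},{"rx":0,"ry":0,"rz":0,"tx":0,"ty":0,"tz":0,"grip":0.0}]'
python3 -c "
from h import *
snap('wrist','w10.png')
d(.5127,-.256,.327,77)"
```

```text
time_s: 26.47
ee_pos: [0.5144, -0.2545, 0.3306]
eef_rot: [3.136, -0.001, 1.346]
force: [0.1, -0.5, 0.3]
grip_width: 0.0473
t 26.52 pos [ 0.5144 -0.2545  0.3306] yaw 77.14 w 0.0471 F [-0.2 -1.   0.1] j6 -0.3
shift total (shares) [-0.05 -0.03  0.09] turn [ 0.08 -0.01  0.04]
```

View pics/w10.png

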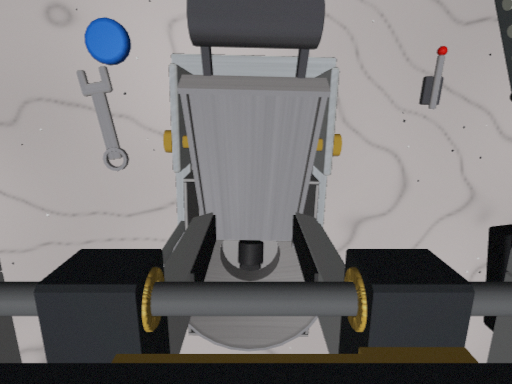

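The third core is in the outlet at (251,252) and the pan is empty. Next is the knocked core at about (.583,.258).

```bash
python3 -m pendant '[{"rx":0,"ry":0,"rz":0,"tx":0,"ty":0,"tz":-0.9,"grip":-0.3},{"rx":0,"ry":0,"rz":0,"tx":0,"ty":0,"tz":-0.5,"grip":-0.3},{"rx":0,"ry":0,"rz":0,"tx":1,"ty":-0.08,"tz":0,"grip":-0.3},{"rx":0,"ry":0,"rz":0,"tx":1,"ty":-0.08,"tz":0,"grip":-0.3},{"rx":0,"ry":0,"rz":0,"tx":1,"ty":-0.08,"tz":0,"grip":-0.3},{"rx":0,"ry":0,"rz":0,"tx":1,"ty":-0.08,"tz":0,"grip":-0.3},{"rx":0,"ry":0,"rz":0,"tx":1,"ty":-0.08,"tz":0,"grip":-0.3},{"rx":0,"ry":0,"rz":0,"tx":1,"ty":-0.08,"tz":0,"grip":-0.3}]'
python3 -m pendant '[{"rx":0,"ry":0,"rz":0,"tx":1,"ty":-0.08,"tz":0,"grip":-0.3},{"rx":0,"ry":0,"rz":0,"tx":1,"ty":-0.08,"tz":0,"grip":-0.3},{"rx":0,"ry":0,"rz":0,"tx":1,"ty":-0.08,"tz":0,"grip":-0.3},{"rx":0,"ry":0,"rz":0,"tx":1,"ty":-0.08,"tz":0,"grip":-0.3},{"rx":0,"ry":0,"rz":0,"tx":1,"ty":-0.08,"tz":0,"grip":-0.3},{"rx":0,"ry":0,"rz":0,"tx":0.5,"ty":0,"tz":0,"grip":-0.3},{"rx":0,"ry":0,"rz":0,"tx":0,"ty":0,"tz":0,"grip":-0.3}]'
python3 -c "
from h import *
c,o=cores('wrist',.022);cv2.imwrite('pics/w11.png',c['pixels'])
d(.583,.258,.108,77)"
```

```text
time_s: 27.18
ee_pos: [0.5487, -0.0141, 0.3896]
eef_rot: [3.135, -0.001, 1.335]
force: [0.5, 0.3, -0.4]
grip_width: 0.0612
time_s: 27.77
ee_pos: [0.5829, 0.2196, 0.3903]
eef_rot: [3.134, -0.002, 1.34]
force: [0.5, -0.1, -0.4]
grip_width: 0.0615
wrist 305 [20 20] [246.6 133.7] [0.583 0.259 0.022]
wrist 335 [21 21] [194.3 171.9] [0.4951 0.2226 0.022 ]
wrist 354 [22 22] [160.7 195.7] [0.4365 0.1993 0.022 ]
t 27.82 pos [0.5828 0.2182 0.3904] yaw 76.78 w 0.0612 F [-0.   0.6 -0.4] j6 0.53
shift total (shares) [ 0.96 -0.28  7.06] turn [ 0.11 -0.02 -0.06]
```

View pics/w11.png

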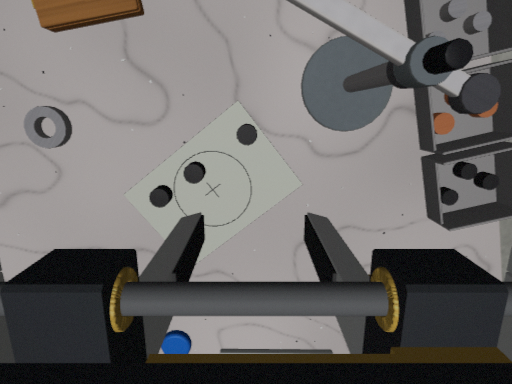

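The core to pick is at (247,134) on the pad's rim. The magnifier arm is at upper right, and I work out about 30 mm clearance to the hand.

```bash
python3 -m pendant '[{"rx":0.1,"ry":0,"rz":-0.05,"tx":0.85,"ty":-0.25,"tz":0,"grip":-0.3},{"rx":0,"ry":0,"rz":0,"tx":0.1,"ty":0,"tz":1,"grip":-0.3},{"rx":0,"ry":0,"rz":0,"tx":0,"ty":0,"tz":1,"grip":-0.3},{"rx":0,"ry":0,"rz":0,"tx":0,"ty":0,"tz":1,"grip":-0.3},{"rx":0,"ry":0,"rz":0,"tx":0,"ty":0,"tz":1,"grip":-0.3},{"rx":0,"ry":0,"rz":0,"tx":0,"ty":0,"tz":1,"grip":-0.3},{"rx":0,"ry":0,"rz":0,"tx":0,"ty":0,"tz":0.5,"grip":-0.3},{"rx":0,"ry":0,"rz":0,"tx":0,"ty":0,"tz":0,"grip":-0.3}]'
python3 -c "
from h import *
d(.583,.259,.108,77)"
```

```text
time_s: 28.48
ee_pos: [0.5839, 0.2503, 0.1665]
eef_rot: [3.133, -0.006, 1.337]
force: [-0.3, -0.1, -0.5]
grip_width: 0.0613
t 28.48 pos [0.5839 0.2503 0.1665] yaw 76.6 w 0.0613 F [-0.3 -0.1 -0.5] j6 0.58
shift total (shares) [ 0.2  -0.08  1.46] turn [ 0.13 -0.08 -0.1 ]
```

```bash
python3 -m pendant '[{"rx":0.13,"ry":-0.08,"rz":-0.1,"tx":0.2,"ty":-0.08,"tz":0.3,"grip":-0.2},{"rx":0,"ry":0,"rz":0,"tx":0,"ty":0,"tz":0.6,"grip":-0.2},{"rx":0,"ry":0,"rz":0,"tx":0,"ty":0,"tz":0.28,"grip":-0.2},{"rx":0,"ry":0,"rz":0,"tx":0,"ty":0,"tz":0.1,"grip":-0.2}]'
python3 -c "
from h import *
d(.583,.259,.108,77)"
```

```text
time_s: 28.82
ee_pos: [0.5851, 0.2553, 0.1193]
eef_rot: [3.138, -0.002, 1.34]
force: [-0.1, -0.3, 0.0]
grip_width: 0.0566
t 28.82 pos [0.5851 0.2553 0.1193] yaw 76.77 w 0.0566 F [-0.1 -0.3  0. ] j6 0.59
shift total (shares) [ 0.08 -0.07  0.28] turn [ 0.06 -0.03 -0.06]
```

```bash
python3 -m pendant '[{"rx":0.06,"ry":0,"rz":-0.05,"tx":0.1,"ty":-0.07,"tz":0.25,"grip":0},{"rx":0,"ry":0,"rz":0,"tx":0,"ty":0,"tz":0.08,"grip":0.2},{"rx":0,"ry":0,"rz":0,"tx":0,"ty":0,"tz":0.02,"grip":1},{"rx":0,"ry":0,"rz":0,"tx":0,"ty":0,"tz":0.02,"grip":1},{"rx":0,"ry":0,"rz":0,"tx":0,"ty":0,"tz":0.02,"grip":1},{"rx":0,"ry":0,"rz":0,"tx":0,"ty":0,"tz":0.01,"grip":1}]'
python3 -c "
from h import *
d(.583,.259,.108,77)"
```

```text
time_s: 29.32
ee_pos: [0.585, 0.2595, 0.1074]
eef_rot: [3.137, -0.005, 1.342]
force: [0.7, 0.4, -1.2]
grip_width: 0.0293
t 29.32 pos [0.585  0.2595 0.1074] yaw 76.91 w 0.0293 F [ 0.7  0.4 -1.2] j6 0.59
shift total (shares) [-0.02 -0.05 -0.02] turn [ 0.06 -0.08 -0.02]
```

```bash
python3 -m pendant '[{"rx":0,"ry":0,"rz":0,"tx":0,"ty":0,"tz":-0.5,"grip":1},{"rx":0,"ry":0,"rz":0,"tx":0,"ty":0,"tz":-1,"grip":1},{"rx":0,"ry":0,"rz":0,"tx":0,"ty":0,"tz":-1,"grip":1},{"rx":0,"ry":0,"rz":0,"tx":0,"ty":0,"tz":-1,"grip":1},{"rx":0,"ry":0,"rz":0,"tx":0,"ty":0,"tz":-1,"grip":1},{"rx":0,"ry":0,"rz":0,"tx":0,"ty":0,"tz":-1,"grip":1},{"rx":0,"ry":0,"rz":0,"tx":-0.5,"ty":0,"tz":-0.8,"grip":1},{"rx":0,"ry":0,"rz":0,"tx":-1,"ty":0.09,"tz":-0.3,"grip":1}]'
python3 -m pendant '[{"rx":0,"ry":0,"rz":0,"tx":-1,"ty":0.09,"tz":0,"grip":1},{"rx":0,"ry":0,"rz":0,"tx":-1,"ty":0.09,"tz":0,"grip":1},{"rx":0,"ry":0,"rz":0,"tx":-1,"ty":0.09,"tz":0,"grip":1},{"rx":0,"ry":0,"rz":0,"tx":-1,"ty":0.09,"tz":0,"grip":1},{"rx":0,"ry":0,"rz":0,"tx":-1,"ty":0.09,"tz":0,"grip":1},{"rx":0,"ry":0,"rz":0,"tx":-1,"ty":0.09,"tz":0,"grip":1},{"rx":0,"ry":0,"rz":0,"tx":-1,"ty":0.09,"tz":0,"grip":1},{"rx":0,"ry":0,"rz":0,"tx":-1,"ty":0.09,"tz":0,"grip":1}]'
python3 -m pendant '[{"rx":0.1,"ry":0,"rz":0,"tx":-1,"ty":0.09,"tz":0,"grip":1},{"rx":0.1,"ry":0,"rz":0,"tx":-0.8,"ty":0.09,"tz":0,"grip":1}]'
python3 -c "
from h import *
d(.5128,-.256,.34,77)"
```

```text
time_s: 29.98
ee_pos: [0.5717, 0.2021, 0.3794]
eef_rot: [-3.139, -0.001, 1.348]
force: [0.1, -1.2, -0.9]
grip_width: 0.0301
time_s: 30.65
ee_pos: [0.5247, -0.1268, 0.3875]
eef_rot: [3.129, -0.006, 1.354]
force: [0.6, -0.1, -0.6]
grip_width: 0.0297
time_s: 30.82
ee_pos: [0.5144, -0.2027, 0.3883]
eef_rot: [3.141, -0.005, 1.353]
force: [0.2, -0.8, -1.2]
grip_width: 0.0301
t 30.82 pos [ 0.5144 -0.2027  0.3883] yaw 77.54 w 0.0301 F [ 0.2 -0.8 -1.2] j6 -0.23
shift total (shares) [-1.32  0.25  1.2 ] turn [ 0.01 -0.07  0.14]
```

```bash
python3 -m pendant '[{"rx":0,"ry":0,"rz":0.1,"tx":-0.75,"ty":0.2,"tz":0.2,"grip":1},{"rx":0,"ry":0,"rz":0,"tx":-0.3,"ty":0,"tz":0.5,"grip":1},{"rx":0,"ry":0,"rz":0,"tx":0,"ty":0,"tz":0.4,"grip":1},{"rx":0,"ry":0,"rz":0,"tx":0,"ty":0,"tz":0,"grip":1}]'
python3 -c "
from h import *
d(.5128,-.256,.329,77)"
```

```text
time_s: 31.15
ee_pos: [0.5105, -0.2545, 0.3442]
eef_rot: [3.138, -0.003, 1.338]
force: [-0.2, 1.3, -1.0]
grip_width: 0.0292
t 31.15 pos [ 0.5105 -0.2545  0.3442] yaw 76.67 w 0.0292 F [-0.2  1.3 -1. ] j6 -0.3
shift total (shares) [-0.02  0.06  0.38] turn [ 0.05 -0.05 -0.08]
```

```bash
python3 -m pendant '[{"rx":0.05,"ry":-0.04,"rz":-0.08,"tx":-0.05,"ty":0.06,"tz":0.3,"grip":1},{"rx":0,"ry":0,"rz":0,"tx":0,"ty":0,"tz":0.1,"grip":1},{"rx":0,"ry":0,"rz":0,"tx":0,"ty":0,"tz":0.02,"grip":1}]'
python3 -c "
from h import *
d(.5128,-.256,.329,77)"
```

```text
time_s: 31.4
ee_pos: [0.5128, -0.2568, 0.3279]
eef_rot: [3.14, 0.0, 1.345]
force: [0.3, 0.5, 0.2]
grip_width: 0.0298
t 31.4 pos [ 0.5128 -0.2568  0.3279] yaw 77.05 w 0.0298 F [0.3 0.5 0.2] j6 -0.3
shift total (shares) [ 0.02 -0.   -0.03] turn [0.02 0.01 0.01]
```

```bash
python3 -m pendant '[{"rx":0,"ry":0,"rz":0,"tx":0,"ty":0,"tz":0,"grip":0.15},{"rx":0,"ry":0,"rz":0,"tx":0,"ty":0,"tz":0,"grip":0.15},{"rx":0,"ry":0,"rz":0,"tx":0,"ty":0,"tz":0,"grip":0.1},{"rx":0,"ry":0,"rz":0,"tx":0,"ty":0,"tz":0,"grip":0.0},{"rx":0,"ry":0,"rz":0,"tx":0,"ty":0,"tz":0,"grip":0.0},{"rx":0,"ry":0,"rz":0,"tx":0,"ty":0,"tz":0,"grip":0.0}]'
python3 -c "
from h import *
snap('wrist','w12.png')
d(.5127,-.256,.327,77)"
```

```text
time_s: 31.9
ee_pos: [0.5139, -0.2551, 0.331]
eef_rot: [3.136, 0.002, 1.348]
force: [0.2, 0.5, 0.1]
grip_width: 0.0474
t 31.95 pos [ 0.5139 -0.2551  0.331 ] yaw 77.23 w 0.0465 F [ 0.7  0.5 -0.6] j6 -0.3
shift total (shares) [-0.03 -0.02  0.1 ] turn [0.08 0.02 0.06]
```

View pics/w12.png

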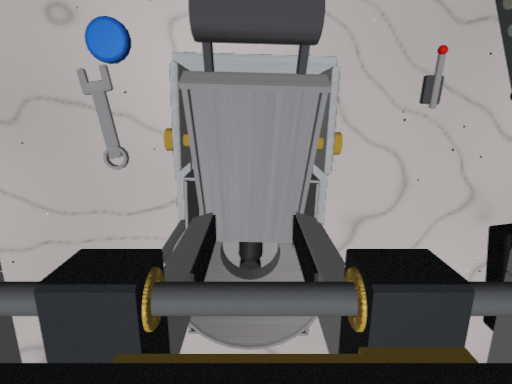

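The fourth core is in the outlet at (251,250). Next is the core at (.495,.2225).

```bash
python3 -m pendant '[{"rx":0,"ry":0,"rz":0,"tx":0,"ty":0,"tz":-0.9,"grip":-0.3},{"rx":0,"ry":0,"rz":0,"tx":0,"ty":0,"tz":-0.5,"grip":-0.3},{"rx":0,"ry":0,"rz":0,"tx":1,"ty":-0.26,"tz":0,"grip":-0.3},{"rx":0,"ry":0,"rz":0,"tx":1,"ty":-0.26,"tz":0,"grip":-0.3},{"rx":0,"ry":0,"rz":0,"tx":1,"ty":-0.26,"tz":0,"grip":-0.3},{"rx":0,"ry":0,"rz":0,"tx":1,"ty":-0.26,"tz":0,"grip":-0.3},{"rx":0,"ry":0,"rz":0,"tx":1,"ty":-0.26,"tz":0,"grip":-0.3},{"rx":0,"ry":0,"rz":0,"tx":1,"ty":-0.26,"tz":0,"grip":-0.3}]'
python3 -m pendant '[{"rx":0,"ry":0,"rz":0,"tx":1,"ty":-0.26,"tz":0,"grip":-0.3},{"rx":0,"ry":0,"rz":0,"tx":1,"ty":-0.26,"tz":0,"grip":-0.3},{"rx":0,"ry":0,"rz":0,"tx":1,"ty":-0.26,"tz":0,"grip":-0.3},{"rx":0,"ry":0,"rz":0,"tx":1,"ty":-0.26,"tz":0,"grip":-0.3},{"rx":0,"ry":0,"rz":0,"tx":0.2,"ty":0,"tz":0,"grip":-0.3},{"rx":0,"ry":0,"rz":0,"tx":0,"ty":0,"tz":0,"grip":-0.3}]'
python3 -c "
from h import *
c,o=cores('wrist',.022);cv2.imwrite('pics/w13.png',c['pixels'])
d(.495,.2225,.108,77)"
```

```text
time_s: 32.62
ee_pos: [0.5049, -0.0075, 0.3885]
eef_rot: [3.136, 0.001, 1.337]
force: [1.3, 0.4, -0.0]
grip_width: 0.0608
time_s: 33.12
ee_pos: [0.5002, 0.1736, 0.3893]
eef_rot: [3.134, -0.001, 1.343]
force: [-0.8, -0.5, -0.6]
grip_width: 0.0611
wrist 62 [31 42] [364.6  66. ] [0.6774 0.265  0.022 ]
wrist 310 [19 21] [241.  128.2] [0.494 0.222 0.022]
wrist 336 [21 21] [205.3 153.5] [0.4354 0.1987 0.022 ]
wrist 27 [10 13] [175.7 231.2] [0.3598 0.0932 0.022 ]
wrist 26 [ 6 13] [332.9 234. ] [0.5947 0.0335 0.022 ]
t 33.17 pos [0.5002 0.1728 0.3893] yaw 76.89 w 0.0611 F [-0.1  0.3  0.7] j6 0.49
shift total (shares) [ 1.18 -0.46  7.03] turn [ 0.11 -0.01 -0.03]
```

```bash
python3 -m pendant '[{"rx":0.1,"ry":0,"rz":0,"tx":0.95,"ty":-0.4,"tz":0,"grip":-0.3},{"rx":0,"ry":0,"rz":0,"tx":0.2,"ty":-0.05,"tz":1,"grip":-0.3},{"rx":0,"ry":0,"rz":0,"tx":0,"ty":0,"tz":1,"grip":-0.3},{"rx":0,"ry":0,"rz":0,"tx":0,"ty":0,"tz":1,"grip":-0.3},{"rx":0,"ry":0,"rz":0,"tx":0,"ty":0,"tz":1,"grip":-0.3},{"rx":0,"ry":0,"rz":0,"tx":0,"ty":0,"tz":1,"grip":-0.3},{"rx":0,"ry":0,"rz":0,"tx":0,"ty":0,"tz":0.5,"grip":-0.3},{"rx":0,"ry":0,"rz":0,"tx":0,"ty":0,"tz":0,"grip":-0.3}]'
python3 -c "
from h import *
d(.4945,.222,.108,77)"
```

```text
time_s: 33.83
ee_pos: [0.497, 0.2113, 0.1643]
eef_rot: [3.133, -0.004, 1.33]
force: [0.5, 0.2, -0.5]
grip_width: 0.0611
t 33.83 pos [0.497  0.2113 0.1643] yaw 76.23 w 0.0611 F [ 0.5  0.2 -0.5] j6 0.58
shift total (shares) [ 0.24 -0.14  1.41] turn [ 0.12 -0.06 -0.19]
```

```bash
python3 -m pendant '[{"rx":0.12,"ry":-0.06,"rz":-0.15,"tx":0.24,"ty":-0.14,"tz":0.3,"grip":-0.2},{"rx":0,"ry":0,"rz":0,"tx":0,"ty":0,"tz":0.6,"grip":-0.2},{"rx":0,"ry":0,"rz":0,"tx":0,"ty":0,"tz":0.24,"grip":-0.2},{"rx":0,"ry":0,"rz":0,"tx":0,"ty":0,"tz":0.1,"grip":-0.2}]'
python3 -c "
from h import *
d(.4945,.222,.108,77)"
```

```text
time_s: 34.17
ee_pos: [0.497, 0.2179, 0.1177]
eef_rot: [3.138, -0.002, 1.335]
force: [0.0, 0.8, -0.1]
grip_width: 0.0563
t 34.17 pos [0.497  0.2179 0.1177] yaw 76.51 w 0.0563 F [ 0.   0.8 -0.1] j6 0.58
shift total (shares) [ 0.09 -0.09  0.24] turn [ 0.05 -0.02 -0.12]
```

```bash
python3 -m pendant '[{"rx":0.05,"ry":0,"rz":-0.1,"tx":0.1,"ty":-0.08,"tz":0.22,"grip":0},{"rx":0,"ry":0,"rz":0,"tx":0,"ty":0,"tz":0.07,"grip":0.2},{"rx":0,"ry":0,"rz":0,"tx":0,"ty":0,"tz":0.02,"grip":1},{"rx":0,"ry":0,"rz":0,"tx":0,"ty":0,"tz":0.02,"grip":1},{"rx":0,"ry":0,"rz":0,"tx":0,"ty":0,"tz":0.02,"grip":1},{"rx":0,"ry":0,"rz":0,"tx":0,"ty":0,"tz":0.01,"grip":1}]'
python3 -c "
from h import *
d(.513,-.256,.34,77)"
```

```text
time_s: 34.67
ee_pos: [0.4968, 0.222, 0.107]
eef_rot: [3.137, -0.004, 1.341]
force: [0.2, 0.4, -0.4]
grip_width: 0.0297
t 34.67 pos [0.4968 0.222  0.107 ] yaw 76.85 w 0.0297 F [ 0.2  0.4 -0.4] j6 0.58
shift total (shares) [-11.52   3.14  -5.86] turn [ 0.06 -0.06 -0.04]
```

```bash
python3 -m pendant '[{"rx":0,"ry":0,"rz":0,"tx":0,"ty":0,"tz":-0.5,"grip":1},{"rx":0,"ry":0,"rz":0,"tx":0,"ty":0,"tz":-1,"grip":1},{"rx":0,"ry":0,"rz":0,"tx":0,"ty":0,"tz":-1,"grip":1},{"rx":0,"ry":0,"rz":0,"tx":0,"ty":0,"tz":-1,"grip":1},{"rx":0,"ry":0,"rz":0,"tx":0,"ty":0,"tz":-1,"grip":1},{"rx":0,"ry":0,"rz":0,"tx":0,"ty":0,"tz":-1,"grip":1},{"rx":0,"ry":0,"rz":0,"tx":-0.5,"ty":0.14,"tz":-0.8,"grip":1},{"rx":0,"ry":0,"rz":0,"tx":-0.95,"ty":0.28,"tz":-0.3,"grip":1}]'
python3 -m pendant '[{"rx":0,"ry":0,"rz":0,"tx":-1,"ty":0.28,"tz":0,"grip":1},{"rx":0,"ry":0,"rz":0,"tx":-1,"ty":0.28,"tz":0,"grip":1},{"rx":0,"ry":0,"rz":0,"tx":-1,"ty":0.28,"tz":0,"grip":1},{"rx":0,"ry":0,"rz":0,"tx":-1,"ty":0.28,"tz":0,"grip":1},{"rx":0,"ry":0,"rz":0,"tx":-1,"ty":0.28,"tz":0,"grip":1},{"rx":0.1,"ry":0,"rz":0,"tx":-1,"ty":0.28,"tz":0,"grip":1},{"rx":0.1,"ry":0,"rz":0,"tx":-1,"ty":0.28,"tz":0,"grip":1},{"rx":0,"ry":0,"rz":0,"tx":-1,"ty":0.28,"tz":0,"grip":1}]'
python3 -c "
from h import *
d(.5128,-.256,.34,77)"
```

```text
time_s: 35.33
ee_pos: [0.4964, 0.1631, 0.3807]
eef_rot: [-3.141, -0.001, 1.347]
force: [1.2, 0.1, 0.5]
grip_width: 0.0295
time_s: 36.0
ee_pos: [0.5104, -0.1717, 0.3891]
eef_rot: [3.141, -0.005, 1.353]
force: [1.1, 0.6, -0.5]
grip_width: 0.0293
t 36.0 pos [ 0.5104 -0.1717  0.3891] yaw 77.55 w 0.0293 F [ 1.1  0.6 -0.5] j6 -0.18
shift total (shares) [-2.05  0.51  1.22] turn [ 0.02 -0.07  0.14]
```

```bash
python3 -m pendant '[{"rx":0,"ry":0,"rz":0,"tx":-0.8,"ty":0.2,"tz":0,"grip":1},{"rx":0,"ry":0,"rz":0.1,"tx":-0.7,"ty":0.15,"tz":0.2,"grip":1},{"rx":0,"ry":0,"rz":0,"tx":-0.3,"ty":0.05,"tz":0.5,"grip":1},{"rx":0,"ry":0,"rz":0,"tx":0,"ty":0,"tz":0.4,"grip":1},{"rx":0,"ry":0,"rz":0,"tx":0,"ty":0,"tz":0,"grip":1}]'
python3 -c "
from h import *
d(.5128,-.256,.329,77)"
```

```text
time_s: 36.42
ee_pos: [0.5083, -0.2574, 0.344]
eef_rot: [3.138, -0.003, 1.338]
force: [0.3, -0.1, -0.5]
grip_width: 0.0297
t 36.42 pos [ 0.5083 -0.2574  0.344 ] yaw 76.64 w 0.0297 F [ 0.3 -0.1 -0.5] j6 -0.3
shift total (shares) [0.06 0.1  0.37] turn [ 0.05 -0.04 -0.09]
```

```bash
python3 -m pendant '[{"rx":0.05,"ry":-0.04,"rz":-0.08,"tx":0.05,"ty":0.1,"tz":0.28,"grip":1},{"rx":0,"ry":0,"rz":0,"tx":0,"ty":0,"tz":0.1,"grip":1},{"rx":0,"ry":0,"rz":0,"tx":0,"ty":0,"tz":0.02,"grip":1}]'
python3 -c "
from h import *
d(.5128,-.256,.329,77)"
```

```text
time_s: 36.67
ee_pos: [0.5133, -0.2558, 0.3285]
eef_rot: [3.14, 0.0, 1.344]
force: [-1.4, -0.5, -0.7]
grip_width: 0.0295
t 36.67 pos [ 0.5133 -0.2558  0.3285] yaw 77.01 w 0.0295 F [-1.4 -0.5 -0.7] j6 -0.3
shift total (shares) [-0.01 -0.01 -0.01] turn [0.02 0.01 0.  ]
```

```bash
python3 -m pendant '[{"rx":0,"ry":0,"rz":0,"tx":0,"ty":0,"tz":0,"grip":0.15},{"rx":0,"ry":0,"rz":0,"tx":0,"ty":0,"tz":0,"grip":0.15},{"rx":0,"ry":0,"rz":0,"tx":0,"ty":0,"tz":0,"grip":0.1},{"rx":0,"ry":0,"rz":0,"tx":0,"ty":0,"tz":0,"grip":0.0},{"rx":0,"ry":0,"rz":0,"tx":0,"ty":0,"tz":0,"grip":0.0},{"rx":0,"ry":0,"rz":0,"tx":0,"ty":0,"tz":0,"grip":0.0}]'
python3 -c "
from h import *
snap('wrist','w14.png')
d(.4355,.199,.39,77)"
```

```text
time_s: 37.17
ee_pos: [0.5144, -0.254, 0.3316]
eef_rot: [3.136, 0.002, 1.347]
force: [-0.5, -0.0, -0.1]
grip_width: 0.0469
t 37.22 pos [ 0.5144 -0.254   0.3317] yaw 77.2 w 0.0467 F [-0.1 -0.5  0.4] j6 -0.3
shift total (shares) [10.6  -4.42 -1.5 ] turn [0.08 0.02 0.05]
```

View pics/w14.png

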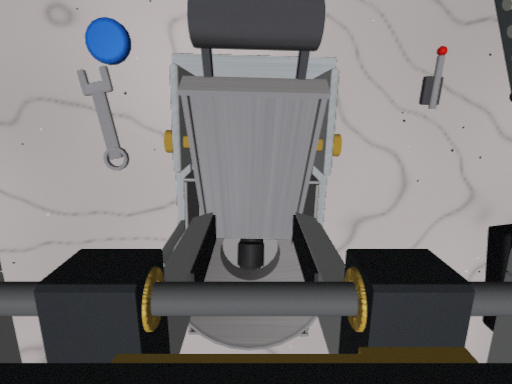

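The fifth core is in the outlet at (251,252). Now the last one.

```bash
python3 -m pendant '[{"rx":0,"ry":0,"rz":0,"tx":0,"ty":0,"tz":-0.9,"grip":-0.3},{"rx":0,"ry":0,"rz":0,"tx":0,"ty":0,"tz":-0.5,"grip":-0.3},{"rx":0,"ry":0,"rz":0,"tx":0.92,"ty":-0.39,"tz":0,"grip":-0.3},{"rx":0,"ry":0,"rz":0,"tx":0.92,"ty":-0.39,"tz":0,"grip":-0.3},{"rx":0,"ry":0,"rz":0,"tx":0.92,"ty":-0.39,"tz":0,"grip":-0.3},{"rx":0,"ry":0,"rz":0,"tx":0.92,"ty":-0.39,"tz":0,"grip":-0.3},{"rx":0,"ry":0,"rz":0,"tx":0.92,"ty":-0.39,"tz":0,"grip":-0.3},{"rx":0,"ry":0,"rz":0,"tx":0.92,"ty":-0.39,"tz":0,"grip":-0.3}]'
python3 -m pendant '[{"rx":0,"ry":0,"rz":0,"tx":0.92,"ty":-0.39,"tz":0,"grip":-0.3},{"rx":0,"ry":0,"rz":0,"tx":0.92,"ty":-0.39,"tz":0,"grip":-0.3},{"rx":0,"ry":0,"rz":0,"tx":0.92,"ty":-0.39,"tz":0,"grip":-0.3},{"rx":0,"ry":0,"rz":0,"tx":0.8,"ty":-0.39,"tz":0,"grip":-0.3},{"rx":0,"ry":0,"rz":0,"tx":0,"ty":0,"tz":0,"grip":-0.3}]'
python3 -c "
from h import *
c,o=cores('wrist',.022);cv2.imwrite('pics/w15.png',c['pixels'])
d(.4355,.199,.108,77)"
```

```text
time_s: 37.88
ee_pos: [0.4699, -0.0154, 0.3884]
eef_rot: [3.137, 0.001, 1.337]
force: [1.0, -0.1, 0.4]
grip_width: 0.0614
time_s: 38.3
ee_pos: [0.4373, 0.149, 0.3894]
eef_rot: [3.134, -0.001, 1.34]
force: [-1.0, -0.2, -0.2]
grip_width: 0.0611
wrist 163 [41 57] [407.5  33.8] [0.6764 0.267  0.022 ]
wrist 314 [19 21] [243.1 127.2] [0.4345 0.1982 0.022 ]
t 38.35 pos [0.4379 0.1471 0.3894] yaw 76.79 w 0.0613 F [-0.8  0.1  0.1] j6 0.48
shift total (shares) [ 1.25 -0.41  7.03] turn [ 0.11 -0.01 -0.05]
```

View pics/w15.png

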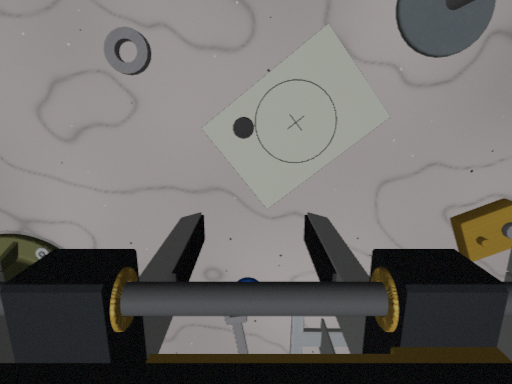

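Only one core remains, at (243,127). The pad cross, now unobstructed at (296,122), gives a good fix of the pad centre.

```bash
python3 -c "
from h import *
c=ctrl.camera('wrist');print(onz(c,296,122,.003))"
python3 -m pendant '[{"rx":0.1,"ry":0,"rz":0,"tx":0.95,"ty":-0.35,"tz":0,"grip":-0.3},{"rx":0,"ry":0,"rz":0,"tx":0.25,"ty":-0.05,"tz":1,"grip":-0.3},{"rx":0,"ry":0,"rz":0,"tx":0,"ty":0,"tz":1,"grip":-0.3},{"rx":0,"ry":0,"rz":0,"tx":0,"ty":0,"tz":1,"grip":-0.3},{"rx":0,"ry":0,"rz":0,"tx":0,"ty":0,"tz":1,"grip":-0.3},{"rx":0,"ry":0,"rz":0,"tx":0,"ty":0,"tz":1,"grip":-0.3},{"rx":0,"ry":0,"rz":0,"tx":0,"ty":0,"tz":0.5,"grip":-0.3},{"rx":0,"ry":0,"rz":0,"tx":0,"ty":0,"tz":0,"grip":-0.3}]'
python3 -c "
from h import *
d(.4355,.1985,.108,77)"
```

```text
[0.51218244 0.18480561 0.003     ]
time_s: 39.07
ee_pos: [0.4395, 0.1876, 0.1634]
eef_rot: [3.133, -0.003, 1.325]
force: [0.2, -0.0, -0.5]
grip_width: 0.0612
t 39.07 pos [0.4395 0.1876 0.1634] yaw 75.94 w 0.0612 F [ 0.2 -0.  -0.5] j6 0.57
shift total (shares) [ 0.23 -0.17  1.39] turn [ 0.13 -0.05 -0.26]
```

```bash
python3 -m pendant '[{"rx":0.12,"ry":-0.05,"rz":-0.2,"tx":0.24,"ty":-0.17,"tz":0.3,"grip":-0.2},{"rx":0,"ry":0,"rz":0,"tx":0,"ty":0,"tz":0.6,"grip":-0.2},{"rx":0,"ry":0,"rz":0,"tx":0,"ty":0,"tz":0.24,"grip":-0.2},{"rx":0,"ry":0,"rz":0,"tx":0,"ty":0,"tz":0.1,"grip":-0.2}]'
python3 -c "
from h import *
d(.4355,.1985,.108,77)"
```

```text
time_s: 39.4
ee_pos: [0.439, 0.1952, 0.116]
eef_rot: [3.138, -0.001, 1.334]
force: [0.9, 0.8, 0.7]
grip_width: 0.0568
t 39.4 pos [0.439  0.1952 0.116 ] yaw 76.42 w 0.0568 F [0.9 0.8 0.7] j6 0.58
shift total (shares) [ 0.06 -0.1   0.2 ] turn [ 0.05 -0.02 -0.14]
```

```bash
python3 -m pendant '[{"rx":0.05,"ry":0,"rz":-0.12,"tx":0.07,"ty":-0.1,"tz":0.18,"grip":0},{"rx":0,"ry":0,"rz":0,"tx":0,"ty":0,"tz":0.07,"grip":0.2},{"rx":0,"ry":0,"rz":0,"tx":0,"ty":0,"tz":0.02,"grip":1},{"rx":0,"ry":0,"rz":0,"tx":0,"ty":0,"tz":0.02,"grip":1},{"rx":0,"ry":0,"rz":0,"tx":0,"ty":0,"tz":0.02,"grip":1},{"rx":0,"ry":0,"rz":0,"tx":0,"ty":0,"tz":0.01,"grip":1}]'
python3 -c "
from h import *
d(.513,-.256,.34,77)"
```

```text
time_s: 39.9
ee_pos: [0.4378, 0.1984, 0.1067]
eef_rot: [3.138, -0.004, 1.341]
force: [0.5, 1.1, -0.4]
grip_width: 0.0296
t 39.9 pos [0.4378 0.1984 0.1067] yaw 76.83 w 0.0296 F [ 0.5  1.1 -0.4] j6 0.58
shift total (shares) [-10.61   4.44  -5.86] turn [ 0.06 -0.06 -0.04]
```

```bash
python3 -m pendant '[{"rx":0,"ry":0,"rz":0,"tx":0,"ty":0,"tz":-0.5,"grip":1},{"rx":0,"ry":0,"rz":0,"tx":0,"ty":0,"tz":-1,"grip":1},{"rx":0,"ry":0,"rz":0,"tx":0,"ty":0,"tz":-1,"grip":1},{"rx":0,"ry":0,"rz":0,"tx":0,"ty":0,"tz":-1,"grip":1},{"rx":0,"ry":0,"rz":0,"tx":0,"ty":0,"tz":-1,"grip":1},{"rx":0,"ry":0,"rz":0,"tx":0,"ty":0,"tz":-1,"grip":1},{"rx":0,"ry":0,"rz":0,"tx":-0.5,"ty":0.2,"tz":-0.8,"grip":1},{"rx":0,"ry":0,"rz":0,"tx":-0.85,"ty":0.38,"tz":-0.3,"grip":1}]'
python3 -m pendant '[{"rx":0,"ry":0,"rz":0,"tx":-0.9,"ty":0.38,"tz":0,"grip":1},{"rx":0,"ry":0,"rz":0,"tx":-0.9,"ty":0.38,"tz":0,"grip":1},{"rx":0,"ry":0,"rz":0,"tx":-0.9,"ty":0.38,"tz":0,"grip":1},{"rx":0,"ry":0,"rz":0,"tx":-0.9,"ty":0.38,"tz":0,"grip":1},{"rx":0,"ry":0,"rz":0,"tx":-0.9,"ty":0.38,"tz":0,"grip":1},{"rx":0.1,"ry":0,"rz":0,"tx":-0.9,"ty":0.38,"tz":0,"grip":1},{"rx":0.1,"ry":0,"rz":0,"tx":-0.9,"ty":0.38,"tz":0,"grip":1},{"rx":0,"ry":0,"rz":0,"tx":-0.9,"ty":0.38,"tz":0,"grip":1}]'
python3 -c "
from h import *
d(.5128,-.256,.34,77)"
```

```text
time_s: 40.57
ee_pos: [0.4441, 0.1414, 0.3816]
eef_rot: [3.141, -0.001, 1.347]
force: [1.5, 0.2, -1.0]
grip_width: 0.0297
time_s: 41.23
ee_pos: [0.4983, -0.1793, 0.3909]
eef_rot: [3.139, -0.005, 1.353]
force: [0.2, -0.3, -0.6]
grip_width: 0.0294
t 41.23 pos [ 0.4983 -0.1793  0.3909] yaw 77.5 w 0.0294 F [ 0.2 -0.3 -0.6] j6 -0.2
shift total (shares) [-1.8   0.77  1.27] turn [ 0.04 -0.07  0.13]
```

```bash
python3 -m pendant '[{"rx":0,"ry":0,"rz":0,"tx":-0.6,"ty":0.3,"tz":0,"grip":1},{"rx":0,"ry":0,"rz":0.1,"tx":-0.6,"ty":0.25,"tz":0.2,"grip":1},{"rx":0,"ry":0,"rz":0,"tx":-0.3,"ty":0.1,"tz":0.5,"grip":1},{"rx":0,"ry":0,"rz":0,"tx":0,"ty":0,"tz":0.4,"grip":1},{"rx":0,"ry":0,"rz":0,"tx":0,"ty":0,"tz":0,"grip":1}]'
python3 -c "
from h import *
d(.5128,-.256,.329,77)"
```

```text
time_s: 41.65
ee_pos: [0.51, -0.255, 0.3455]
eef_rot: [3.137, -0.003, 1.337]
force: [0.4, 0.8, -2.4]
grip_width: 0.0297
t 41.65 pos [ 0.51   -0.255   0.3455] yaw 76.62 w 0.0297 F [ 0.4  0.8 -2.4] j6 -0.3
shift total (shares) [-0.01  0.07  0.41] turn [ 0.07 -0.05 -0.1 ]
```

```bash
python3 -m pendant '[{"rx":0.06,"ry":-0.04,"rz":-0.08,"tx":-0.02,"ty":0.07,"tz":0.3,"grip":1},{"rx":0,"ry":0,"rz":0,"tx":0,"ty":0,"tz":0.12,"grip":1},{"rx":0,"ry":0,"rz":0,"tx":0,"ty":0,"tz":0.02,"grip":1}]'
python3 -c "
from h import *
d(.5128,-.256,.329,77)"
```

```text
time_s: 41.9
ee_pos: [0.513, -0.2561, 0.3282]
eef_rot: [3.14, 0.0, 1.344]
force: [0.2, 0.5, -0.6]
grip_width: 0.0293
t 41.9 pos [ 0.513  -0.2561  0.3282] yaw 77.0 w 0.0293 F [ 0.2  0.5 -0.6] j6 -0.3
shift total (shares) [ 0.   -0.   -0.02] turn [ 0.02  0.   -0.  ]
```

```bash
python3 -m pendant '[{"rx":0,"ry":0,"rz":0,"tx":0,"ty":0,"tz":0,"grip":0.15},{"rx":0,"ry":0,"rz":0,"tx":0,"ty":0,"tz":0,"grip":0.15},{"rx":0,"ry":0,"rz":0,"tx":0,"ty":0,"tz":0,"grip":0.1},{"rx":0,"ry":0,"rz":0,"tx":0,"ty":0,"tz":0,"grip":0.0},{"rx":0,"ry":0,"rz":0,"tx":0,"ty":0,"tz":0,"grip":0.0},{"rx":0,"ry":0,"rz":0,"tx":0,"ty":0,"tz":0,"grip":0.0}]'
python3 -c "
from h import *
snap('wrist','w16.png')"
python3 -m pendant '[{"rx":0,"ry":0,"rz":0,"tx":0,"ty":0,"tz":-0.9,"grip":-0.3},{"rx":0,"ry":0,"rz":0,"tx":0,"ty":0,"tz":-0.6,"grip":-0.3},{"rx":0,"ry":0,"rz":0,"tx":0,"ty":0,"tz":-0.6,"grip":-0.3},{"rx":0,"ry":0,"rz":0,"tx":-0.9,"ty":0,"tz":0,"grip":-0.3},{"rx":0,"ry":0,"rz":0,"tx":-0.9,"ty":0,"tz":0,"grip":-0.3},{"rx":0,"ry":0,"rz":0,"tx":-0.9,"ty":0,"tz":0,"grip":-0.3},{"rx":0,"ry":0,"rz":0,"tx":-0.9,"ty":0,"tz":0,"grip":-0.3},{"rx":0,"ry":0,"rz":0,"tx":0,"ty":0,"tz":0,"grip":-0.3}]'
python3 -c "
from h import *
snap('wrist','w17.png')
d(.6,.4,.42,77)"
```

```text
time_s: 42.4
ee_pos: [0.5137, -0.2546, 0.3315]
eef_rot: [3.136, 0.002, 1.346]
force: [0.1, 0.3, -0.3]
grip_width: 0.0471
time_s: 43.12
ee_pos: [0.48, -0.3983, 0.4212]
eef_rot: [3.135, 0.003, 1.352]
force: [-0.6, 0.7, 0.2]
grip_width: 0.0613
t 43.17 pos [ 0.4808 -0.3963  0.4213] yaw 77.48 w 0.0613 F [ 0.7  0.1 -0.1] j6 -0.53
shift total (shares) [20.08 -1.41 -0.03] turn [0.11 0.03 0.12]
```

View pics/w16.png

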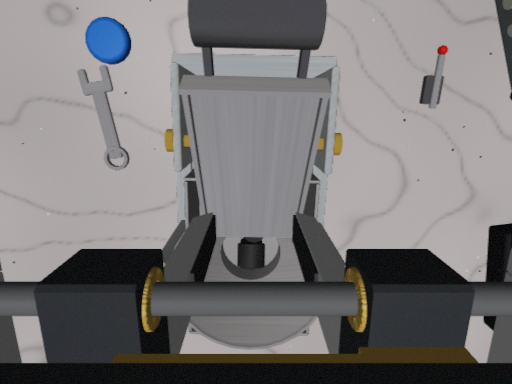

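View pics/w17.png

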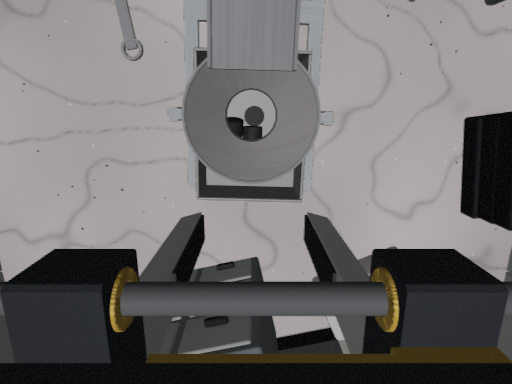

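```bash
python3 -c "
from h import *
a=cv2.imread('pics/w17.png');a=cv2.resize(a[75:160,200:310],None,fx=7,fy=7,interpolation=3);a=np.clip(a.astype(float)*2.5,0,255).astype(np.uint8);cv2.imwrite('pics/w17z.png',a)
c=ctrl.camera('wrist');print(np.round(c['world_from_camera'],3));snap('side','s17.png')
b=cv2.imread('pics/s17.png');cv2.imwrite('pics/s17z.png',cv2.resize(b[115:265,200:370],None,fx=4,fy=4,interpolation=3))"
```

```text
[[ 0.976  0.211  0.045  0.494]
 [-0.216  0.947  0.237 -0.328]
 [ 0.007 -0.241  0.97   0.503]
 [ 0.     0.     0.     1.   ]]
```

View pics/w17z.png

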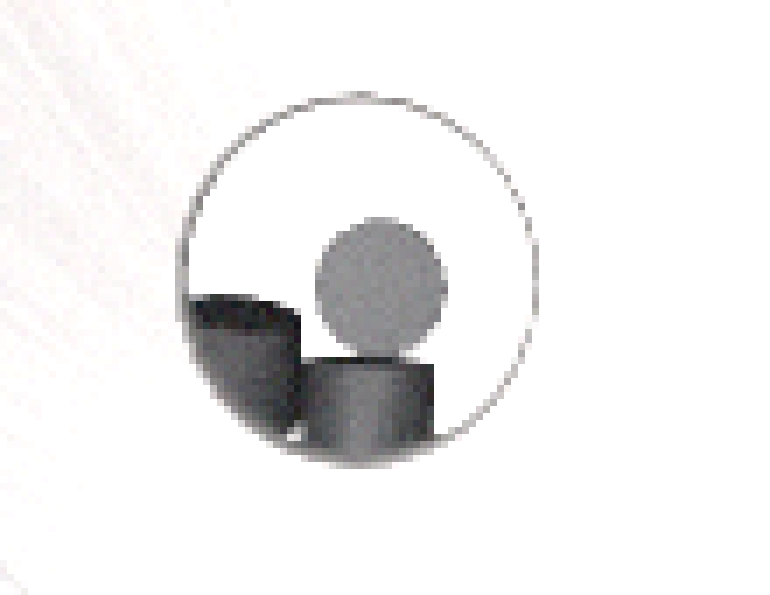

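View pics/s17z.png

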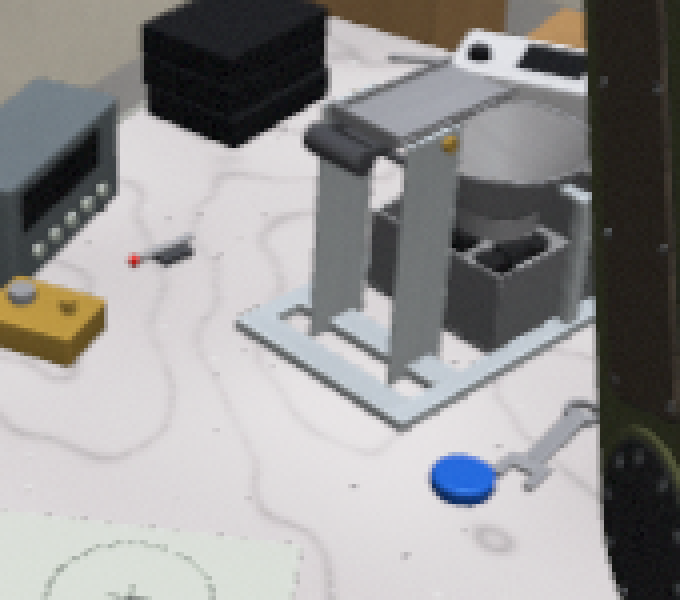

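The pan is empty and level. Through the outlet I see one core standing and two lying on the tote floor, in a single layer. No cores lie on the plate. Now back to the magnifier.

```bash
python3 -m pendant '[{"rx":0.1,"ry":0,"rz":0,"tx":1,"ty":-0.05,"tz":0,"grip":-1},{"rx":0,"ry":0,"rz":0,"tx":1,"ty":-0.05,"tz":0,"grip":-1},{"rx":0,"ry":0,"rz":0,"tx":1,"ty":-0.05,"tz":0,"grip":-1},{"rx":0,"ry":0,"rz":0,"tx":1,"ty":-0.05,"tz":0,"grip":-1},{"rx":0,"ry":0,"rz":0,"tx":1,"ty":-0.05,"tz":0,"grip":-1},{"rx":0,"ry":0,"rz":0,"tx":1,"ty":-0.05,"tz":0,"grip":-1},{"rx":0,"ry":0,"rz":0,"tx":1,"ty":-0.05,"tz":0,"grip":-1},{"rx":0,"ry":0,"rz":0,"tx":1,"ty":-0.05,"tz":0,"grip":-1}]'
python3 -m pendant '[{"rx":0,"ry":0,"rz":0,"tx":1,"ty":-0.05,"tz":0,"grip":-1},{"rx":0,"ry":0,"rz":0,"tx":1,"ty":-0.05,"tz":0,"grip":-1},{"rx":0,"ry":0,"rz":0,"tx":1,"ty":-0.05,"tz":0,"grip":-1},{"rx":0,"ry":0,"rz":0,"tx":1,"ty":-0.05,"tz":0,"grip":-1},{"rx":0,"ry":0,"rz":0,"tx":1,"ty":-0.05,"tz":0,"grip":-1},{"rx":0,"ry":0,"rz":0,"tx":1,"ty":-0.05,"tz":0,"grip":-1},{"rx":0,"ry":0,"rz":0,"tx":0.6,"ty":0,"tz":0,"grip":-1},{"rx":0,"ry":0,"rz":-1,"tx":0,"ty":0,"tz":0,"grip":-1}]'
python3 -m pendant '[{"rx":0,"ry":0,"rz":-1,"tx":0,"ty":0,"tz":0,"grip":-1},{"rx":0,"ry":0,"rz":-1,"tx":0,"ty":0,"tz":0,"grip":-1},{"rx":0,"ry":0,"rz":-1,"tx":0,"ty":0,"tz":0,"grip":-1},{"rx":0,"ry":0,"rz":-1,"tx":0,"ty":0,"tz":0,"grip":-1},{"rx":0,"ry":0,"rz":-1,"tx":0,"ty":0,"tz":0,"grip":-1},{"rx":0,"ry":0,"rz":-1,"tx":0,"ty":0,"tz":0,"grip":-1},{"rx":0,"ry":0,"rz":-1,"tx":0,"ty":0,"tz":0,"grip":-1}]'
python3 -c "
from h import *
snap('wrist','w18.png')
d(.6245,.3895,.42,136)"
```

```text
time_s: 43.93
ee_pos: [0.5325, -0.0671, 0.421]
eef_rot: [3.14, 0.001, 1.356]
force: [1.0, -1.0, -0.4]
grip_width: 0.0938
time_s: 44.6
ee_pos: [0.5666, 0.2145, 0.4239]
eef_rot: [3.136, -0.002, 1.445]
force: [-0.1, 0.2, 0.6]
grip_width: 0.0942
time_s: 45.18
ee_pos: [0.5589, 0.2272, 0.4253]
eef_rot: [3.134, 0.0, 1.976]
force: [-0.1, 0.0, -0.4]
grip_width: 0.0941
t 45.23 pos [0.5588 0.2274 0.4254] yaw 113.55 w 0.0939 F [0.5 0.1 0.1] j6 -0.09
shift total (shares) [3.06 3.12 0.16] turn [ 0.1   0.02 -5.61]
```

View pics/w18.png

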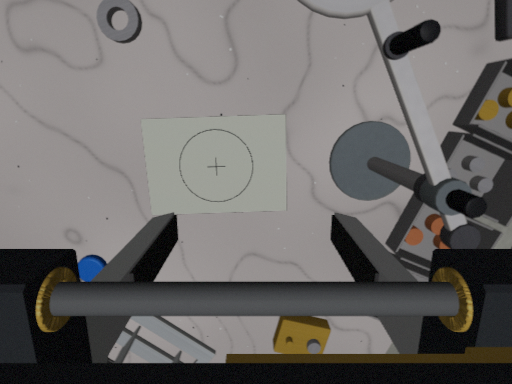

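Pad cross at (216,166), stand base centred at (371,161), pin top at (428,33) and foot at (395,45). I'll compute the target geometry from these.

```bash
python3 -c "
from h import *
c=ctrl.camera('wrist')
pc=onz(c,216.3,166.5,.003);b=onz(c,370.5,160.5,.024);t=onz(c,428,33,.272);f=onz(c,396,45,.219)
print(pc,b,t,f,np.hypot(*(pc-b)[:2]),np.hypot(*(t-b)[:2]),np.hypot(*(f-b)[:2]))
u=(pc-b)[:2];u/=np.hypot(*u);print('dir deg',np.degrees(np.arctan2(u[1],u[0]))%360,'pin target',pc[:2]-u*.1)"
```

```text
[0.51190657 0.18667971 0.003     ] [0.73094742 0.29646958 0.024     ] [0.6210335  0.38870987 0.272     ] [0.62136043 0.39138182 0.219     ] 0.24501572803264887 0.14348985874812112 0.14497461857219987
dir deg 206.62140810703124 pin target [0.60130526 0.23148903]
```

```bash
python3 -m pendant '[{"rx":0.1,"ry":0,"rz":-1,"tx":0,"ty":0,"tz":0,"grip":-1},{"rx":0,"ry":0,"rz":-1,"tx":0,"ty":0,"tz":0,"grip":-1},{"rx":0,"ry":0,"rz":-1,"tx":0,"ty":0,"tz":0,"grip":-1},{"rx":0,"ry":0,"rz":-1,"tx":0,"ty":0,"tz":0,"grip":-1},{"rx":0,"ry":0,"rz":-1,"tx":0,"ty":0,"tz":0,"grip":-1},{"rx":0,"ry":0,"rz":-0.5,"tx":0,"ty":0,"tz":0,"grip":-1}]'
python3 -c "
from h import *
d(.6225,.390,.42,136)"
```

```text
time_s: 45.78
ee_pos: [0.5553, 0.2315, 0.4266]
eef_rot: [3.14, 0.001, 2.363]
force: [-0.6, 0.2, -0.3]
grip_width: 0.094
t 45.78 pos [0.5553 0.2315 0.4266] yaw 135.37 w 0.094 F [-0.6  0.2 -0.3] j6 -0.46
shift total (shares) [1.59 4.   0.17] turn [ 0.02  0.01 -0.16]
```

```bash
python3 -m pendant '[{"rx":0,"ry":0,"rz":0,"tx":0.36,"ty":0.9,"tz":0,"grip":-1},{"rx":0,"ry":0,"rz":0,"tx":0.36,"ty":0.9,"tz":0,"grip":-1},{"rx":0,"ry":0,"rz":0,"tx":0.36,"ty":0.9,"tz":0,"grip":-1},{"rx":0,"ry":0,"rz":0,"tx":0.3,"ty":0.75,"tz":0,"grip":-1},{"rx":0,"ry":0,"rz":0,"tx":0,"ty":0,"tz":0,"grip":-1}]'
python3 -c "
from h import *
d(.6225,.390,.328,136)"
```

```text
time_s: 46.2
ee_pos: [0.6113, 0.3756, 0.4264]
eef_rot: [-3.142, 0.0, 2.351]
force: [0.4, -0.2, -0.8]
grip_width: 0.0942
t 46.2 pos [0.6113 0.3756 0.4264] yaw 134.7 w 0.0942 F [ 0.4 -0.2 -0.8] j6 -0.28
shift total (shares) [0.06 0.45 2.46] turn [-0.    0.   -0.32]
```

```bash
python3 -m pendant '[{"rx":0,"ry":0,"rz":-0.3,"tx":0.06,"ty":0.4,"tz":0,"grip":-1},{"rx":0,"ry":0,"rz":0,"tx":0,"ty":0.05,"tz":0.8,"grip":-1},{"rx":0,"ry":0,"rz":0,"tx":0,"ty":0,"tz":0.9,"grip":-0.6},{"rx":0,"ry":0,"rz":0,"tx":0,"ty":0,"tz":0.6,"grip":0},{"rx":0,"ry":0,"rz":0,"tx":0,"ty":0,"tz":0.1,"grip":0.3}]' 30
python3 -c "
from h import *
d(.6225,.390,.328,136)"
```

```text
time_s: 46.62
ee_pos: [0.6212, 0.3967, 0.3294]
eef_rot: [3.134, 0.002, 2.366]
force: [-0.8, 1.0, -0.3]
grip_width: 0.0773
t 46.62 pos [0.6212 0.3967 0.3294] yaw 135.55 w 0.0773 F [-0.8  1.  -0.3] j6 -0.28
shift total (shares) [-0.14 -0.1   0.03] turn [ 0.11  0.03 -0.11]
```

```bash
python3 -m pendant '[{"rx":0.1,"ry":0,"rz":0,"tx":-0.14,"ty":-0.1,"tz":0.03,"grip":0.8},{"rx":0,"ry":0,"rz":0,"tx":0,"ty":0,"tz":0.02,"grip":1},{"rx":0,"ry":0,"rz":0,"tx":0,"ty":0,"tz":0.02,"grip":1},{"rx":0,"ry":0,"rz":0,"tx":0,"ty":0,"tz":0.01,"grip":1},{"rx":0,"ry":0,"rz":0,"tx":0,"ty":0,"tz":0.01,"grip":1},{"rx":0,"ry":0,"rz":0,"tx":0,"ty":0,"tz":0.01,"grip":1},{"rx":0,"ry":0,"rz":0,"tx":0,"ty":0,"tz":0.01,"grip":1},{"rx":0,"ry":0,"rz":0,"tx":0,"ty":0,"tz":0.01,"grip":1}]' 30
python3 -m pendant '[{"rx":0,"ry":0,"rz":0,"tx":0,"ty":0,"tz":0.01,"grip":1},{"rx":0,"ry":0,"rz":0,"tx":0,"ty":0,"tz":0.01,"grip":1},{"rx":0,"ry":0,"rz":0,"tx":0,"ty":0,"tz":0.01,"grip":1}]'
python3 -c "
from h import *
d(.6225,.390,.328,136)"
```

```text
time_s: 47.28
ee_pos: [0.6219, 0.3893, 0.3328]
eef_rot: [3.133, 0.005, 2.361]
force: [-1.0, 0.1, 0.0]
grip_width: 0.0242
time_s: 47.53
ee_pos: [0.6219, 0.3894, 0.3327]
eef_rot: [3.132, 0.005, 2.361]
force: [-0.0, -0.6, 3.1]
grip_width: 0.0157
t 47.53 pos [0.6219 0.3894 0.3327] yaw 135.29 w 0.0157 F [-0.  -0.6  3.1] j6 -0.28
shift total (shares) [0.   0.02 0.12] turn [ 0.14  0.08 -0.18]
```

```bash
python3 -m pendant '[{"rx":0,"ry":0,"rz":-1,"tx":-0.01,"ty":-0.26,"tz":0,"grip":1},{"rx":0,"ry":0,"rz":-1,"tx":-0.01,"ty":-0.26,"tz":0,"grip":1},{"rx":0,"ry":0,"rz":-1,"tx":-0.01,"ty":-0.26,"tz":0,"grip":1},{"rx":0,"ry":0,"rz":-1,"tx":-0.01,"ty":-0.26,"tz":0,"grip":1},{"rx":0,"ry":0,"rz":-1,"tx":-0.01,"ty":-0.26,"tz":0,"grip":1},{"rx":0,"ry":0,"rz":-1,"tx":-0.01,"ty":-0.26,"tz":0,"grip":1}]'
python3 -c "
from h import *
d(.600,.2287,.33,205.4)
p=ctrl.get_obs()['ee_pos'];v=p[:2]-[.7355,.293];print(np.hypot(*v),np.degrees(np.arctan2(v[1],v[0]))%360)"
```

```text
time_s: 48.03
ee_pos: [0.5911, 0.3341, 0.3326]
eef_rot: [3.131, 0.02, 2.793]
force: [8.8, 1.3, 0.6]
grip_width: 0.0154
t 48.03 pos [0.5911 0.3341 0.3326] yaw 160.03 w 0.0154 F [8.8 1.3 0.6] j6 -0.76
shift total (shares) [-1.11 -2.4   0.06] turn [  0.03   0.34 -11.34]
0.15011725090947167 164.0956204246495
```

```bash
python3 -m pendant '[{"rx":0,"ry":0,"rz":-1,"tx":-0.03,"ty":-0.26,"tz":0,"grip":1},{"rx":0,"ry":0,"rz":-1,"tx":-0.03,"ty":-0.26,"tz":0,"grip":1},{"rx":0,"ry":0,"rz":-1,"tx":-0.03,"ty":-0.26,"tz":0,"grip":1},{"rx":0,"ry":0,"rz":-1,"tx":-0.03,"ty":-0.26,"tz":0,"grip":1},{"rx":0,"ry":0,"rz":-1,"tx":-0.02,"ty":-0.26,"tz":0,"grip":1},{"rx":0,"ry":0,"rz":-1,"tx":-0.02,"ty":-0.26,"tz":0,"grip":1},{"rx":0,"ry":0,"rz":-1,"tx":-0.02,"ty":-0.26,"tz":0,"grip":1}]'
python3 -c "
from h import *
d(.600,.2287,.33,205.4)
p=ctrl.get_obs()['ee_pos'];v=p[:2]-[.7355,.293];print(np.hypot(*v),np.degrees(np.arctan2(v[1],v[0]))%360)"
```

```text
time_s: 48.62
ee_pos: [0.5879, 0.2605, 0.3326]
eef_rot: [3.137, 0.026, -2.974]
force: [4.6, 4.2, -0.1]
grip_width: 0.0156
t 48.62 pos [0.5879 0.2605 0.3326] yaw -170.41 w 0.0156 F [ 4.6  4.2 -0.1] j6 -1.38
shift total (shares) [-0.17 -0.83  0.07] turn [ 0.01  0.38 -3.95]
0.15119008049025454 192.4262289346396
```

```bash
python3 -m pendant '[{"rx":0,"ry":0.2,"rz":-1,"tx":-0.03,"ty":-0.26,"tz":0,"grip":1},{"rx":0,"ry":0,"rz":-1,"tx":-0.02,"ty":-0.26,"tz":0,"grip":1},{"rx":0,"ry":0,"rz":-1,"tx":-0.02,"ty":-0.24,"tz":0,"grip":1},{"rx":0,"ry":0,"rz":0,"tx":0,"ty":0,"tz":0,"grip":1},{"rx":0,"ry":0,"rz":0,"tx":0,"ty":0,"tz":0,"grip":1}]'
python3 -c "
from h import *
d(.600,.2287,.33,205.4)
p=ctrl.get_obs()['ee_pos'];v=p[:2]-[.7355,.293];print(np.hypot(*v),np.degrees(np.arctan2(v[1],v[0]))%360)
snap('wrist','w19.png');snap('side','s19.png')"
```

```text
time_s: 49.03
ee_pos: [0.5987, 0.2298, 0.3327]
eef_rot: [3.139, 0.016, -2.754]
force: [-1.4, 1.9, 1.1]
grip_width: 0.0153
t 49.03 pos [0.5987 0.2298 0.3327] yaw -157.78 w 0.0153 F [-1.4  1.9  1.1] j6 -1.65
shift total (shares) [-0.02 -0.04  0.07] turn [ 0.03  0.22 -0.8 ]
0.15074372412428005 204.80086716274354
```

View pics/w19.png

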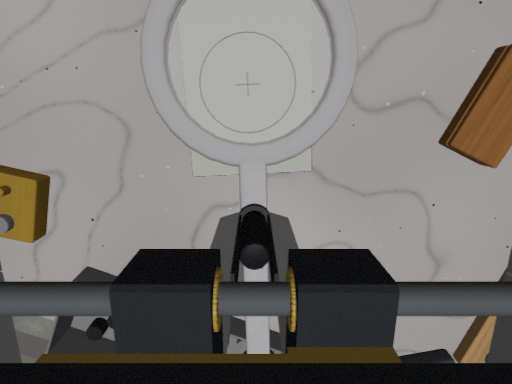

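The lens ring is centred at about (249,57) and the pad cross is at (248,84).

```bash
python3 -c "
from h import *
c=ctrl.camera('wrist');im=c['pixels']
a=onz(c,248,84,.003)
for v in(54,57,60):print(onz(c,249,v,.216),a)
L=onz(c,142,57,.216);R=onz(c,356,57,.216);B=onz(c,250,166.5,.22);print(L,R,(L+R)/2,B)
print('expected lens px for pad centre',proj(c,[a[0],a[1],.216]))"
```

```text
[0.50591095 0.19043237 0.216     ] [0.51053113 0.18794792 0.003     ]
[0.50743791 0.19105087 0.216     ] [0.51053113 0.18794792 0.003     ]
[0.50897186 0.1916722  0.216     ] [0.51053113 0.18794792 0.003     ]
[0.53141046 0.13258444 0.216     ] [0.48343408 0.24959356 0.216     ] [0.50742227 0.191089   0.216     ] [0.56741    0.21608073 0.22      ]
expected lens px for pad centre (np.float64(242.18372725478204), np.float64(60.05404881674667))
```

View pics/s19.png

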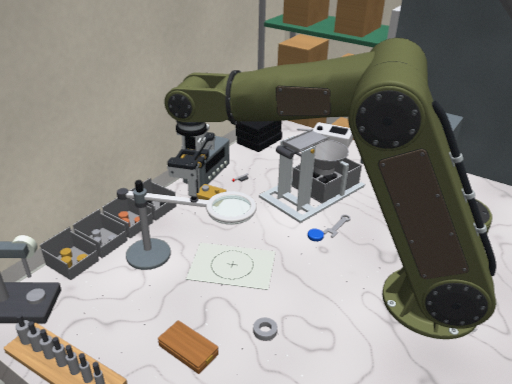

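The lens is about 4 mm off, roughly 1° short. I'll nudge it 2.5 mm at the pin and release.

```bash
python3 -m pendant '[{"rx":0,"ry":0,"rz":-0.2,"tx":0,"ty":-0.06,"tz":0,"grip":1},{"rx":0,"ry":0,"rz":0,"tx":0,"ty":0,"tz":0,"grip":1},{"rx":0,"ry":0,"rz":0,"tx":0,"ty":0,"tz":0,"grip":0.6},{"rx":0,"ry":0,"rz":0,"tx":0,"ty":0,"tz":0,"grip":0.3},{"rx":0,"ry":0,"rz":0,"tx":0,"ty":0,"tz":0,"grip":0},{"rx":0,"ry":0,"rz":0,"tx":0,"ty":0,"tz":0,"grip":0},{"rx":0,"ry":0,"rz":0,"tx":0,"ty":0,"tz":0,"grip":-0.2},{"rx":0,"ry":0,"rz":0,"tx":0,"ty":0,"tz":0,"grip":-0.2}]'
python3 -m pendant '[{"rx":0,"ry":0,"rz":0,"tx":0,"ty":0,"tz":-0.8,"grip":-0.2},{"rx":0,"ry":0,"rz":0,"tx":0,"ty":0,"tz":-1,"grip":-0.2},{"rx":0,"ry":0,"rz":0,"tx":0,"ty":0,"tz":-1,"grip":-0.2},{"rx":0,"ry":0,"rz":0,"tx":0,"ty":0,"tz":0,"grip":-0.2}]'
python3 -c "
from h import *
snap('wrist','w20.png')
d(.600,.2287,.43,205.4)"
```

```text
time_s: 49.85
ee_pos: [0.5987, 0.2297, 0.332]
eef_rot: [3.139, 0.014, -2.739]
force: [0.4, 0.2, -0.7]
grip_width: 0.0486
time_s: 50.18
ee_pos: [0.5967, 0.2288, 0.4458]
eef_rot: [3.138, 0.008, -2.739]
force: [-0.4, -0.8, 1.6]
grip_width: 0.0561
t 50.23 pos [0.5969 0.2288 0.442 ] yaw -156.91 w 0.0564 F [ 0.6  0.6 -0.4] j6 -1.67
shift total (shares) [-0.07 -0.04  0.3 ] turn [ 0.05  0.07 -0.58]
```

View pics/w20.png

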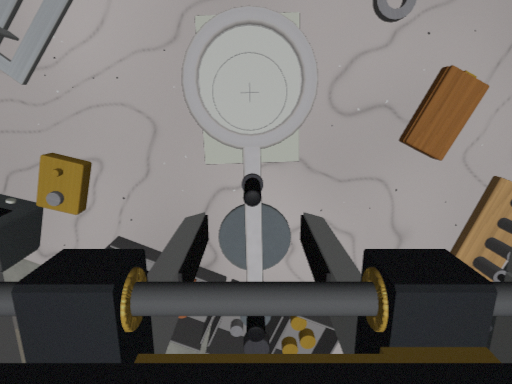

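Ring centre is at about (250,78) and the cross at (249.5,92). I'll measure both.

```bash
python3 -c "
from h import *
c=ctrl.camera('wrist');im=c['pixels']
a=onz(c,249.5,92,.003)
print(a,onz(c,250,78.5,.215), 'exp px',proj(c,[a[0],a[1],.215]))
# ring mask
m=cv2.inRange(im,(135,130,130),(255,255,255));g=cv2.GaussianBlur(cv2.cvtColor(im,6),(3,3),0)
h=cv2.HoughCircles(g,cv2.HOUGH_GRADIENT,1.2,5,param1=120,param2=30,minRadius=45,maxRadius=80);print(h[0][:5] if h is not None else 0)"
python3 -m pendant '[{"rx":0,"ry":0,"rz":0,"tx":0,"ty":0,"tz":0,"grip":-0.2}]'
```

```text
[0.50924425 0.18715847 0.003     ] [0.5070013  0.18890371 0.215     ] exp px (np.float64(247.36147754229225), np.float64(80.04314079458176))
[[251.40001   77.4       56.4     ]
 [247.8       81.        53.28    ]
 [245.40001   87.        62.4     ]
 [250.20001   89.4       61.440002]
 [243.00002   78.600006  60.96    ]]
time_s: 50.37
ee_pos: [0.5969, 0.2288, 0.4375]
eef_rot: [3.137, -0.001, -2.739]
force: [0.2, -0.1, 0.4]
grip_width: 0.0566
```

```bash
python3 -m pendant '[{"rx":0,"ry":0,"rz":0,"tx":0.3,"ty":-0.9,"tz":0,"grip":-0.2},{"rx":0,"ry":0,"rz":0,"tx":0.3,"ty":-0.9,"tz":0,"grip":-0.2},{"rx":0,"ry":0,"rz":0,"tx":0.3,"ty":-0.9,"tz":0,"grip":-0.2},{"rx":0,"ry":0,"rz":0,"tx":0.3,"ty":-0.9,"tz":0,"grip":-0.2},{"rx":0,"ry":0,"rz":0,"tx":0.3,"ty":-0.9,"tz":0,"grip":-0.2},{"rx":0,"ry":0,"rz":0,"tx":0.3,"ty":-0.9,"tz":0,"grip":-0.2},{"rx":0,"ry":0,"rz":0,"tx":0,"ty":0,"tz":0,"grip":-0.2},{"rx":0,"ry":0,"rz":0,"tx":0,"ty":0,"tz":0,"grip":-0.2}]'
python3 -c "
from h import *
c=snap('top','t21.png');a=c['pixels'];cv2.imwrite('pics/t21z.png',cv2.resize(a[110:270,165:325],None,fx=4,fy=3.7,interpolation=3))
c=snap('side','s21.png');a=c['pixels'];cv2.imwrite('pics/s21z.png',cv2.resize(a[140:290,120:360],None,fx=3.3,fy=3.3,interpolation=3))"
```

```text
time_s: 51.03
ee_pos: [0.6152, -0.0065, 0.4229]
eef_rot: [3.13, -0.019, -2.735]
force: [0.4, 0.4, 0.8]
grip_width: 0.0562
```

View pics/t21z.png

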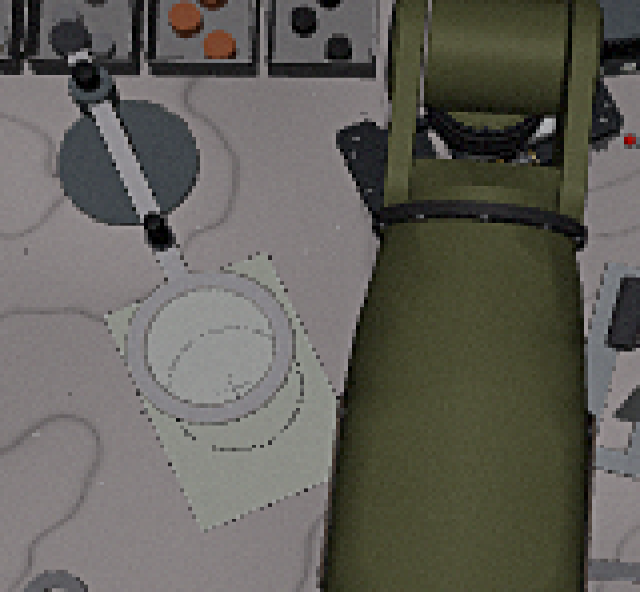

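View pics/s21z.png

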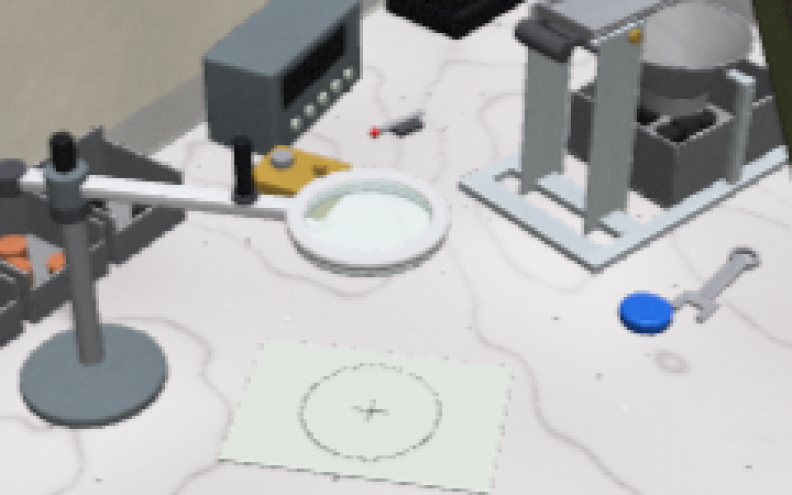

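Top view: ring at (211,348), cross at (235,384). Side view: ring at (368,220), cross at (370,410).

```bash
python3 -c "
from h import *
t=ctrl.camera('top');s=ctrl.camera('side')
f=lambda x,y:(165+x/4,110+y/3.7);g=lambda x,y:(120+x/3.3,140+y/3.3)
for z in(.21,.218):
  for n,a,b in(('top',onz(t,*f(211,348),z),onz(t,*f(235,384),.003)),('side',onz(s,*g(368,218),z),onz(s,*g(370,410),.003))):print(n,z,np.round(a,4),np.round(b,4),np.hypot(*(a-b)[:2]))
o=ctrl.get_obs();print(o['time_s'],o['ee_pos'],o['force'])"
```

```text
top 0.21 [0.5079 0.1846 0.21  ] [0.5147 0.1827 0.003 ] 0.007133588327198876
side 0.21 [0.5076 0.1891 0.21  ] [0.5097 0.1864 0.003 ] 0.0034049762647392736
top 0.218 [0.5062 0.1838 0.218 ] [0.5147 0.1827 0.003 ] 0.008559738933407623
side 0.218 [0.5009 0.1982 0.218 ] [0.5097 0.1864 0.003 ] 0.014686586001218345
51.2333 [ 0.6152599  -0.00400703  0.42395386] [-0.41884358  0.48904642  0.73289917]
```

```bash
python3 -c "
from h import *
o=ctrl.get_obs();print(o['time_s'],o['joint_vel'].round(3),o['force'])
print(ctrl.hand_in())"
```

```text
51.2333 [ 0.008 -0.005 -0.006  0.001  0.001 -0.002] [-0.41884358  0.48904642  0.73289917]
the job is handed in; nothing more can be done
None
```

I swung the magnifier clear of the pad. All six cores then went onto the rocker tray one at a time, and each tipped down the funnel into the tote. Finally I swung the magnifier back over the pad, withdrew the gripper and handed in at about 51 s. One core was knocked about 3 cm during the run, so I found it again before picking it.

**Checks that passed:**
- **Tray and funnel:** the tray was level and empty and the funnel was clear.
- **Cores:** no core remained on the pad or on any part of the plate I could see.
- **Bystanders:** I never touched them. In the last pictures the stylus, lens cap, spanner, gauge base, ring gauge and block case looked unmoved by eye, but I did not measure them.
- **Gripper:** it stood free in the air at the end.

**Checks that were incomplete or disagreed:**
- **Count in the tote:** I could see only three cores in the tote through the funnel outlet, plus dark shapes inside it in the side view. I infer all six are there because each one was seen entering the funnel and none was left elsewhere.
- **Lens centring:** the cameras did not agree, but every estimate was within the 15 mm limit:

| Source | Offset from pad centre |
|---|---|
| Wrist camera (best placed) | about 3 mm |
| Pin angle | about 2 mm |
| Top camera | 7–9 mm |
| Side camera | 3–15 mm (very sensitive to the assumed lens height) |

- **Last nudge:** a final 2.5 mm correction of the magnifier arm hardly moved it, and I left it there.

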